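Close the parts boxes with their own lids

ROBOT

A 7-joint arm with a two-finger parallel gripper is mounted at the origin on the work surface. World frame = base frame: x ahead of the robot, y to its left, z up, the work surface at z = 0. Lengths are in m, angles in rad, forces in N, time in s.
With the tool pointing down it reaches from about 0.425 to 0.925 m from the base axis. Payload 6.8 kg.
Tool frame: the origin (TCP) lies at the centre of the arm's flange, where the gripper is bolted on; the fingertips stand 173 mm ahead of it and the grasp point (between the pads) lies 155 mm ahead of it (finger_overhang is the distance from the TCP to the fingertips, in m); y points along the fingers, z is the direction in which the jaws open and shut, and the axes are right-handed (so a half turn about y gives the same grasp; the last joint's range is limited). The gripper opens to 85 mm and grips with 20 to 120 N. Pads are 22 mm wide; open, the fingers measure 114 mm over their backs; the gripper's body (76 mm by 85 mm) begins 54 mm behind the grasp point. The pads swing forward as they close: fully open they stand 13 mm farther back than shut.
Start: joints at [1.085, 0.477, 0.022, 1.555, -0.011, 1.109, -0.083], TCP at [0.249, -0.627, 0.405] pointing down, gripper open.
Joint ranges: [-2.96, 2.96], [-0.34, 2.1], [-1.41, 1.46], [0.24, 2.44], [-1.37, 4.51], [0.17, 1.92], [-2.96, 2.96]. Speed limits (rad/s): [2.39, 2.39, 3.14, 3.14, 3.14, 3.14, 3.14].

INTERFACE

Orientations are given as a rotation vector (axis times angle).
In Python, from bench import get_obs, grab_frame, hand_in, finger_overhang gives the robot as it stands. The module is installed in compiled form; this text tells all that it offers.
- The arm moves only by the shell command python3 -m jog 'ROWS' [FORCE]. ROWS is JSON, a list of rows, each a list of 3 entries, a list of its own where there are three numbers: the shift along the tool's x, y, z in cm, then the turn about the tool's y in rad, then the gripper command: -1 is fully open, 1 is shut, values between are in proportion. In form: [[[x, y, z], twist, gripper], ...]. A call has 1 to 10 rows; each row is the pose to reach, as a shift and turn from the pose commanded when the call began, along the tool's axes at that moment; what a row does not reach only later rows make up. A row lasts 1/8 s, in which the tool goes at most 62.5 mm and 10.7 degrees, less where a joint would pass 70% of its speed; a pose out of reach is approached as far as the arm can. A call with a gripper value outside its range is refused whole. The fingers move at their own pace and stop on an object; FORCE is the grip in N (left out, the last holds). Time passes only in rows, so rows that repeat a pose let the fingers close. It gives the time, the measured TCP pose, the force and the opening at its end, in the units of the state.
- get_obs(): the state, without advancing time (a new reading comes with each control period).
- grab_frame(name): name is "scene" or "top"; returns a dict with "image" (384x512x3 uint8, blue, green, red), "fx", "fy", "cx", "cy" (pixels), "origin" and "rotation" of the camera in the world. Camera axes: x right, y up, looking along -z (the intrinsics and any distortion apply to the point x, -y, -z); pixel columns grow to the right and rows downward; lengths in m; the calibration is good to about 2 mm. A picture is of the moment at which its call begins. There is no depth.
- hand_in(): hands the job in, once; it reports no verdict.
The state is a dict: "clock": time; "joints": joint angles; "qvel": joint speeds; "tau": joint torques, N m; "tcp_pos": TCP position; "orientation": TCP orientation; "contact_force": force on the tool from outside, world axes, zero at the start; "moment": the same for the moment, N m; "grip_width": finger opening in m.
Only numpy, scipy, OpenCV 4.12 (cv2) and the standard library are available. Lean on these libraries where they do the work, as an engineer would, in place of code of your own. Each camera call takes 0.05 s, during which the arm holds its last target.

TASK

Close the three metal parts boxes on the hobby bench, each with its own lid, told by shape and size: every lid must sit fully home, flat on the rim all round. The round lid has been left lying on the wrong box, and one smaller round lid belongs to none of them: leave that one where it is. Leave the boxes standing where they are and do not knock the other things about.

Things in the scene. Friction and masses are not known exactly. Their poses are not given: they have to be found in the camera images.
- mouth_long (a point): Long rectangular parts box, 170 x 76 mm outside, 45 mm high. Plain aluminium, walls 3 mm, open on top, some small hardware fixed on its floor (all below 22 mm); loose, about 0.6 kg. This point is the centre of its mouth at rim level, z up, x along the long side.
- mouth_short (a point): Short rectangular parts box, 120 x 76 mm outside, 60 mm high. Plain aluminium, walls 3 mm, open on top, some small hardware fixed on its floor (all below 22 mm); loose, about 0.6 kg. This point is the centre of its mouth at rim level, z up, x along the long side. At the start the round lid lies across this mouth.
- mouth_round (a point): Round parts box, 108 mm outside diameter, 50 mm high. Plain aluminium, walls 3 mm, open on top, some small hardware fixed on its floor (all below 22 mm); loose, about 0.6 kg. This point is the centre of its mouth at rim level, z up, on its axis.
- lid_long_center (a point): Aluminium lid of the long box, 170 x 76 mm, wooden bar grip 56 x 16 mm (x along both). Point: centre, half-way up (39 mm in all). Bottom up: 8 mm lip (4 mm play all round in its box's mouth, 7 mm at its foot), 3 mm plate (top 8.5 mm below this point), 28 mm high grip. About 140 g. Fully home: plate on the rim, this point 11.5 mm above the mouth point.
- lid_short_center (a point): Aluminium lid of the short box, 120 x 76 mm, wooden bar grip 56 x 16 mm (x along both). Point: centre, half-way up (39 mm in all). Bottom up: 8 mm lip (4 mm play all round in its box's mouth, 7 mm at its foot), 3 mm plate (top 8.5 mm below this point), 28 mm high grip. About 140 g. Fully home: plate on the rim, this point 11.5 mm above the mouth point.
- lid_round_center (a point): Aluminium lid of the round box, 108 mm across, round wooden knob 26 mm thick. Starts lying loose on the short box's rim. Point: centre, half-way up (39 mm in all). Bottom up: 8 mm lip (4 mm play all round in its box's mouth, 7 mm at its foot), 3 mm plate (top 8.5 mm below this point), 28 mm high grip. About 140 g. Fully home: plate on the rim, this point 11.5 mm above the mouth point.
- lid_spare_center (a point): Left-over round lid, 84 mm across, same make as the others (39 mm high in all, knob 26 mm in diameter), belonging to none of these boxes. It stays where it lies. Origin at its centre, half-way up.
- flux: Bystander: upright amber bottle, 60 mm in diameter, 165 mm high, standing among the boxes and lids. Origin under its centre.
- spool: Bystander: solder spool standing on end, 54 mm in diameter, 38 mm high. Origin under its centre.
- tipcup: Bystander: small dark steel cup, 58 mm in diameter, 34 mm high. Origin under its centre.
- spray: Bystander: plain upright spray can, 52 mm in diameter, 180 mm high, standing among the boxes and lids. Origin under its centre.
- driver: Bystander: screwdriver 190 mm long lying along the back of the work area, less than 40 mm high.
- block: Bystander: cork sanding block lying flat, 90 x 40 x 32 mm high. Origin under its centre.

How it is judged:
By the outcome, as a careful person would: the job done as asked, in the order asked, and still so for the second after the job is handed in, with the robot touching nothing.
It also fails if it takes over 70 s, if anything falls off the work surface, if the arm or the gripper's body presses on something with over 40 N, if the wrist force passes 120 N, or if a joint passes its speed limit or range.

## Working session

There is one attempt and no reset: what is moved stays moved. The work goes in short steps, Python scripts to look and compute and a shell command to move; the robot and the scene stay as the last step left them, time stands still between calls to the robot, and variables do not carry over. Pictures are saved under pics/ and viewed, and the job is handed in when it is done.

```bash
mkdir -p pics; ls; python3 - <<'E'
from bench import get_obs, grab_frame, finger_overhang
import cv2
print(finger_overhang)
o=get_obs()
for k in o: print(k,o[k])
for n in("scene","top"):
    f=grab_frame(n); cv2.imwrite(f"pics/{n}0.png",f["image"])
    print(n,{k:v for k,v in f.items() if k!="image"})
E
```

```text
pics
0.1734
clock 0.0
joints [ 1.08485896  0.47779842  0.02232602  1.55641847 -0.01151791  1.10931193
 -0.08308971]
qvel [-0.00040539  0.00119654  0.00156981  0.00039462  0.00079617 -0.00022519
 -0.00022615]
tau [-9.32926099e-06 -5.96441674e+01  1.60841670e+00 -2.81189561e+01
  1.27169615e-02  9.37143923e-03  2.29093740e-05]
tcp_pos [ 0.24893478 -0.62713332  0.40374022]
orientation [-0.38574814  2.01671412 -2.01312025]
contact_force [ 0.50038107  0.27351746 -0.31774206]
moment [-0.03409351  0.0259121   0.00695542]
grip_width 0.08551676108366857
scene {'fx': 383.2221579187977, 'fy': 383.2221579187977, 'cx': 250.92754572061398, 'cy': 191.96481609877617, 'origin': array([ 0.97252355, -0.55002135,  0.81254088]), 'rotation': array([0.72377421, 0.22284502, 0.55439021])}
top {'fx': 417.7163468368503, 'fy': 417.7163468368503, 'cx': 255.52621598875504, 'cy': 190.1645619092169, 'origin': array([ 0.46344683, -0.01102149,  1.25328455]), 'rotation': array([ 0.07450624, -0.0607759 , -1.58721335])}
```

View pics/scene0.png

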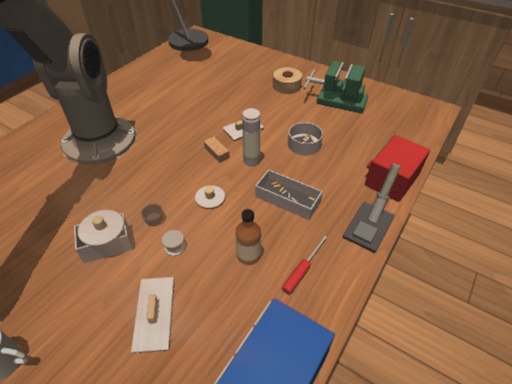

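View pics/top0.png

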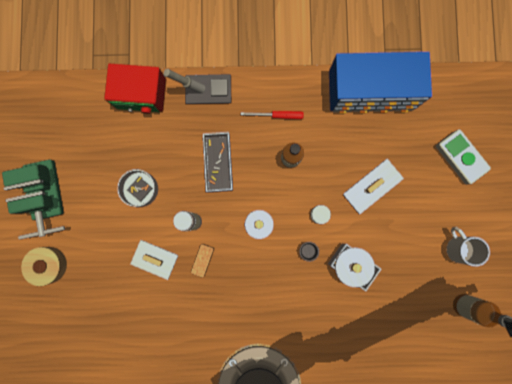

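The top view shows the round box at (137,188), the long box at (218,162) and the short box under the round lid at (355,267). The long lid is at (374,186), the short lid at (154,260) and the spare at (259,225). Next I measure them with colour masks and ray casting.

```bash
cat > h.py <<'E'
import numpy as np, cv2
from scipy.spatial.transform import Rotation as R
from bench import get_obs, grab_frame
def ray(f,uv,z):
    uv=np.atleast_2d(np.asarray(uv,float))
    d=np.c_[(uv[:,0]-f["cx"])/f["fx"],-(uv[:,1]-f["cy"])/f["fy"],-np.ones(len(uv))]
    d=R.from_rotvec(f["rotation"]).apply(d); o=f["origin"]
    return o+d*((z-o[2])/d[:,2])[:,None]
def proj(f,p):
    c=R.from_rotvec(f["rotation"]).inv().apply(np.atleast_2d(p)-f["origin"])
    return np.c_[f["cx"]-f["fx"]*c[:,0]/c[:,2],f["cy"]+f["fy"]*c[:,1]/c[:,2]]
def crop(img,x0,y0,x1,y1,s,name):
    c=cv2.resize(img[y0:y1,x0:x1],None,fx=s,fy=s,interpolation=cv2.INTER_NEAREST); cv2.imwrite("pics/"+name,c)
E
python3 - <<'E'
from h import *
f=grab_frame("top"); g=grab_frame("scene")
im=f["image"]
crop(im,100,110,290,300,4,"tL.png"); crop(im,270,130,460,300,4,"tR.png")
hsv=cv2.cvtColor(im,cv2.COLOR_BGR2HSV)
m=((hsv[...,1]<60)&(hsv[...,2]>150)).astype(np.uint8)
n,l,s,c=cv2.connectedComponentsWithStats(m)
for i in range(1,n):
    if s[i,4]>80 and 100<c[i][1]<320: 
        print(c[i].round(1),s[i],hsv[l==i].mean(0).round())
for n,p in (("O",[0,0,0]),("x.5",[.5,0,0]),("y",[.5,.3,0])): print(n,proj(f,p),proj(g,p))
print(R.from_rotvec(get_obs()["orientation"]).as_matrix().round(3))
E
```

```text
[467.  159.4] [440 130  50  54 880] [ 80.  21. 198.]
[373.1 186. ] [ 344  159   59   55 1345] [ 87.  16. 205.]
[138.  188.4] [124 172  30  35 443] [ 49.  16. 196.]
[320.7 214. ] [312 205  18  19 271] [ 48.  19. 203.]
[182.4 220.4] [174 211  18  20 282] [ 65.  13. 201.]
[258.7 224.1] [245 210  28  29 597] [ 95.  21. 209.]
[ 39.4 227.8] [ 19 212  44  27 183] [ 22.  34. 170.]
[470.8 250.7] [461 237  29  29 259] [ 68.  26. 179.]
[154.  259.4] [131 240  47  40 944] [ 52.  17. 201.]
[355.4 267.1] [ 336  244   45   47 1160] [ 91.  17. 204.]
O [[258.55168314 386.88234723]] [[ 99.42008913 138.970313  ]]
x.5 [[255.59699126 213.93415694]] [[220.32607313 200.64955936]]
y [[155.70197397 215.67101163]] [[274.98137005 143.21596672]]
[[-0.929 -0.     0.369]
 [-0.369  0.001 -0.929]
 [ 0.    -1.    -0.001]]
```

View pics/tL.png

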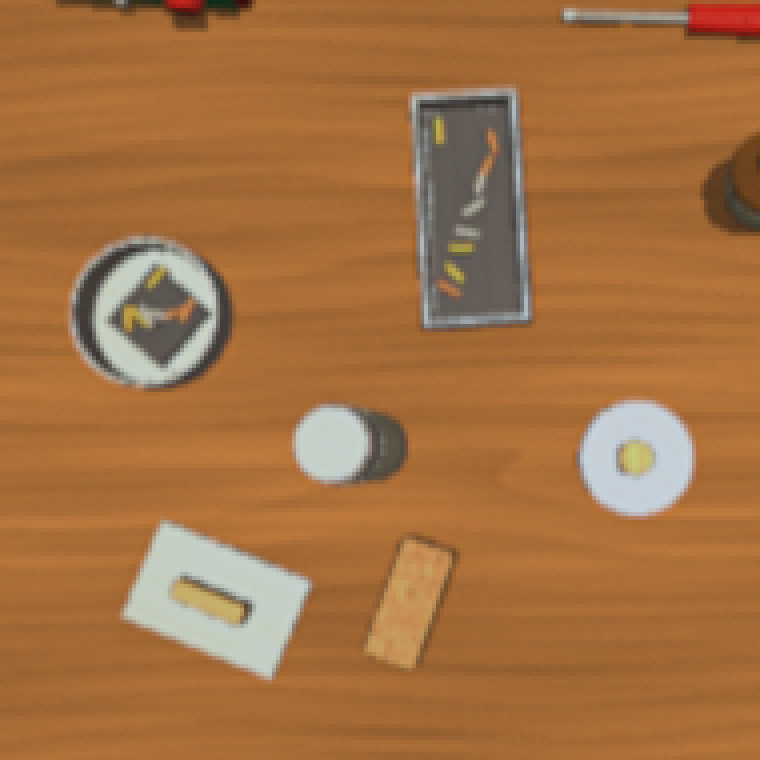

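View pics/tR.png

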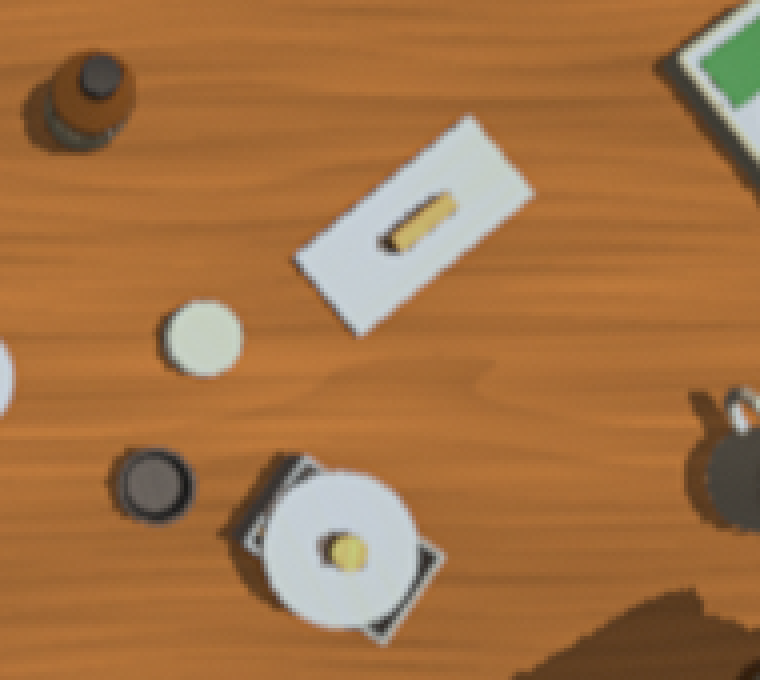

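```bash
python3 - <<'E'
from h import *
f=grab_frame("top"); g=grab_frame("scene")
a=cv2.resize(f["image"][125:200,198:238],None,fx=8,fy=8,interpolation=cv2.INTER_NEAREST)
b=cv2.resize(f["image"][160:215,112:163],None,fx=8,fy=8,interpolation=cv2.INTER_NEAREST)
o=np.zeros((600,760,3),np.uint8); o[:a.shape[0],:a.shape[1]]=a; o[:b.shape[0],330:330+b.shape[1]]=b
cv2.imwrite("pics/boxes.png",o)
im=g["image"]
a=cv2.resize(im[165:225,245:330],None,fx=5,fy=5,interpolation=cv2.INTER_NEAREST)
b=cv2.resize(im[118:160,280:330],None,fx=6,fy=6,interpolation=cv2.INTER_NEAREST)
c=cv2.resize(im[205:265,70:140],None,fx=5,fy=5,interpolation=cv2.INTER_NEAREST)
o=np.zeros((600,780,3),np.uint8); o[:a.shape[0],:a.shape[1]]=a; o[:b.shape[0],440:440+b.shape[1]]=b;o[300:300+c.shape[0],:c.shape[1]]=c
cv2.imwrite("pics/boxes_s.png",o)
E
```

```text
(no output)
```

View pics/boxes.png

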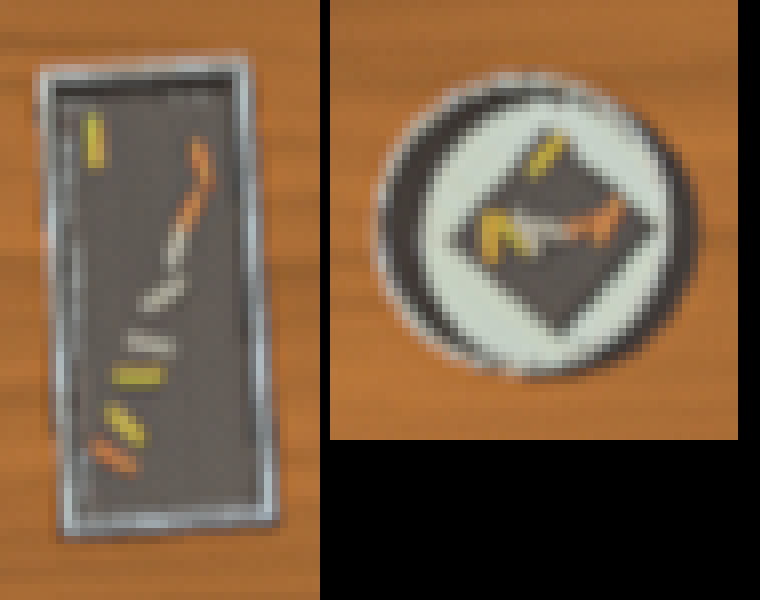

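View pics/boxes_s.png

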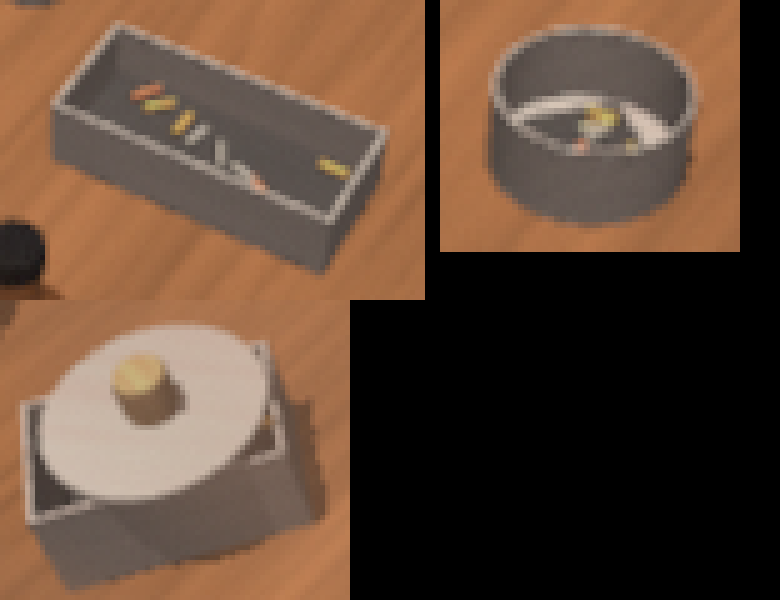

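```bash
cat >> h.py <<'E'
from scipy.optimize import least_squares
def up(f,roi,s=4):
    x0,y0,x1,y1=roi
    im=cv2.resize(f["image"][y0:y1,x0:x1].astype(np.float32),None,fx=s,fy=s,interpolation=cv2.INTER_CUBIC)
    return im
def uv(cols,rows,roi,s=4):
    return np.c_[(cols+.5)/s-.5+roi[0],(rows+.5)/s-.5+roi[1]]
def rectd(p,P,L,W):
    c,s=np.cos(p[2]),np.sin(p[2]); d=P[:,:2]-p[:2]
    q=np.abs(np.c_[d[:,0]*c+d[:,1]*s,-d[:,0]*s+d[:,1]*c])-[L/2,W/2]
    return np.linalg.norm(np.maximum(q,0),axis=1)+np.minimum(q.max(1),0)
def circd(p,P,D): return np.hypot(*(P[:,:2]-p[:2]).T)-D/2
def fit(P,dims,p0,off=False,w=1):
    fn=(lambda p:w*((rectd(p,P,*dims) if len(dims)==2 else circd(p,P,dims[0]))-(p[-1] if off else 0)))
    r=least_squares(fn,list(p0)+([0] if off else []),loss="soft_l1",f_scale=.0015)
    return r.x,np.sqrt(np.mean(r.fun**2))
def lidfit(f,roi,z,dims,th=130):
    b=up(f,roi)[...,0]; m=(b>th).astype(np.uint8)
    cs,_=cv2.findContours(m,cv2.RETR_EXTERNAL,cv2.CHAIN_APPROX_NONE)
    c=max(cs,key=cv2.contourArea)[:,0,:]
    P=ray(f,uv(c[:,0],c[:,1],roi),z)
    (cx,cy),(w,h),a=cv2.minAreaRect(P[:,:2].astype(np.float32)*1000)
    a=np.radians(a)+(0 if w>h else np.pi/2)
    return fit(P,dims,[cx/1000,cy/1000]+([a] if len(dims)==2 else []),off=True)
def rimfit(f,roi,z,dims,p0,th=130,tol=.008):
    b=up(f,roi)[...,0]; r,c=np.nonzero(b>th)
    P=ray(f,uv(c,r,roi),z); p=np.array(p0,float)
    for t in (tol*1.6,tol,tol*.7):
        d=rectd(p,P,*dims) if len(dims)==2 else circd(p,P,dims[0])
        p,e=fit(P[np.abs(d)<t],dims,p)
    return p,e,(np.abs(d)<t).sum()
E
python3 - <<'E'
from h import *
f=grab_frame("top"); g=grab_frame("scene")
np.set_printoptions(precision=4,suppress=True)
for n,rt,rs,z,dims in (("long",(335,150,415,222),(120,265,190,360),.011,(.17,.076)),
   ("short",(122,232,190,288),(215,112,272,142),.011,(.12,.076)),
   ("spare",(238,203,282,246),(185,180,235,212),.011,(.084,)),
   ("roundlid",(330,240,385,295),(74,208,134,250),.071,(.108,))):
    for k,c,r in(("top",f,rt),("scene",g,rs)):
        for th in (120,140): print(n,k,th,*lidfit(c,r,z,dims,th))
for n,rt,rs,z,dims,px in (("longbox",(198,125,238,200),(250,165,330,225),.045,(.167,.073),(217.5,160)),
     ("roundbox",(112,160,163,215),(280,118,330,160),.05,(.105,),(137,188))):
    p0=list(ray(f,px,z)[0,:2])+([0.03] if len(dims)==2 else [])
    for k,c,r in(("top",f,rt),("scene",g,rs)):
        for th in (120,135,150): print(n,k,th,*rimfit(c,r,z,dims,p0,th))
print(g["image"][215:260:3,100],f["image"][267,325:345])
E
```

```text
long top 120 [ 0.5771 -0.3519  2.2279  0.0009] 0.00038496049411073264
long top 140 [ 0.577  -0.3519  2.2276  0.0002] 0.0003952810756814299
long scene 120 [ 0.5776 -0.3525  2.2284  0.    ] 0.00023877969568263213
long scene 140 [ 0.5778 -0.3527  2.2279 -0.0008] 0.0002936115984914817
short top 120 [0.3712 0.3029 1.1682 0.0006] 0.0003559162990103288
short top 140 [ 0.3712  0.3028  1.1679 -0.0002] 0.0003538469795479624
short scene 120 [ 0.3552  0.2659  2.6902 -0.0192] 0.003924532190805806
short scene 140 [ 0.3551  0.2657  2.6966 -0.0204] 0.003950604613461547
spare top 120 [ 0.4696 -0.0089  0.0009] 0.0003895493794223535
spare top 140 [ 0.4696 -0.009   0.0002] 0.00033212401983616157
spare scene 120 [ 0.4698 -0.0093  0.0001] 0.0003536038254459281
spare scene 140 [ 0.4704 -0.0099 -0.0019] 0.011582037391342682
roundlid top 120 [ 0.3444 -0.2776  0.0041] 0.005294260838848202
roundlid top 140 [ 0.3447 -0.2784  0.0032] 0.004635293555967421
roundlid scene 120 [ 0.346  -0.2756  0.0001] 0.0014115280995926434
roundlid scene 140 [ 0.346  -0.276  -0.0012] 0.0005625972787557343
longbox top 120 [0.6549 0.
[... 558 characters left out ...]
x scene 120 [0.5812 0.3469] 0.002172658773918409 682
roundbox scene 135 [0.5779 0.3517] 0.0031356774306818855 291
roundbox scene 150 [0.5783 0.3543] 0.003276677111752892 239
[[152 175 198]
 [114 163 197]
 [114 162 191]
 [ 72  93 122]
 [ 69  90 117]
 [136 152 170]
 [167 181 200]
 [171 186 202]
 [170 184 202]
 [171 185 203]
 [ 79  87 102]
 [ 75  81  96]
 [ 74  81  94]
 [ 79  85  99]
 [ 83  89 104]] [[ 53 103 161]
 [ 50  98 152]
 [ 37  71 107]
 [ 31  56  87]
 [ 31  58  90]
 [ 37  58  87]
 [ 70  78  96]
 [118 120 124]
 [158 157 153]
 [148 148 147]
 [132 134 135]
 [196 196 187]
 [211 210 200]
 [208 206 197]
 [209 206 197]
 [210 206 197]
 [211 206 196]
 [209 206 197]
 [207 206 197]
 [205 205 196]]
```

```bash
cat >> h.py <<'E'
def radial(f,c0,z,D,rng=.009,n=120,inner=False):
    """peak of blue along radial lines near the rim mid circle -> robust circle fit"""
    b=f["image"][...,0].astype(np.float32); c=np.array(c0,float)
    for it in range(4):
        r=np.arange(D/2-rng,D/2+rng,.0005); P=[]
        for t in np.linspace(0,2*np.pi,n,endpoint=False):
            Q=np.c_[c[0]+r*np.cos(t),c[1]+r*np.sin(t),np.full(len(r),z)]; px=proj(f,Q).astype(np.float32)
            v=cv2.remap(b,px[None,:,0],px[None,:,1],cv2.INTER_CUBIC)[0]
            i=[k for k in range(1,len(v)-1) if v[k]>v[k-1] and v[k]>=v[k+1] and v[k]>105]
            if i: P.append(Q[i[-1]])   # outermost peak
        P=np.array(P); p,e=fit(P,(D,),c); c=p
    return p,e,len(P)
def tool(target,yawz=None):
    """shift (cm, tool axes) and twist to bring TCP to target xyz, tool z to world yaw (rad)"""
    o=get_obs(); M=R.from_rotvec(o["orientation"]).as_matrix()
    s=M.T@(np.array(target)-o["tcp_pos"])*100; y=np.arctan2(M[1,2],M[0,2])
    tw=0 if yawz is None else -((yawz-y+np.pi)%(2*np.pi)-np.pi)
    print("t%.2f tcp"%o["clock"],o["tcp_pos"].round(4),"yaw %.4f"%y,"shift cm",s.round(2),"twist %.3f"%tw,"steps %.1f"%max(np.linalg.norm(s)/6.25,abs(tw)/.1867))
E
python3 - <<'E'
from h import *
np.set_printoptions(precision=4,suppress=True)
f=grab_frame("top"); g=grab_frame("scene")
for D in (.105,):
  for c,n in ((f,"top"),(g,"scene")): print(n,*radial(c,(.582,.348),.05,D))
for th in (165,175,185): print(*lidfit(f,(330,240,385,295),.071,(.108,),th))
for th in (140,150,160): print(*lidfit(g,(74,208,134,250),.071,(.108,),th))
# knob tops (yellow): V high, sat
for n,c,r in(("top",f,(335,250,375,285)),("scene",g,(85,210,115,235))):
    im=c["image"][r[1]:r[3],r[0]:r[2]]; h=cv2.cvtColor(im,cv2.COLOR_BGR2HSV)
    m=(h[...,1]>60)&(h[...,2]>190)&(h[...,0]>15)
    rr,cc=np.nonzero(m); print(n,m.sum(),ray(c,[cc.mean()+r[0],rr.mean()+r[1]],.099))
tool((.346,-.2765,.36),None)
E
```

```text
top [0.5823 0.3485] 0.0029235370762599657 112
scene [0.5813 0.3463] 0.0015356016825926202 110
[ 0.3455 -0.2749 -0.0009] 0.00044897170481776003
[ 0.3455 -0.2749 -0.0013] 0.00040016636173771474
[ 0.3455 -0.2749 -0.0018] 0.00042540144865336576
[ 0.346  -0.276  -0.0012] 0.0005657153236529782
[ 0.3461 -0.2762 -0.002 ] 0.0005538176663517513
[ 0.3464 -0.2768 -0.0032] 0.0010215941631784998
top 48 [[ 0.3451 -0.2754  0.099 ]]
scene 53 [[ 0.3457 -0.2759  0.099 ]]
t0.50 tcp [ 0.249  -0.6274  0.4047] yaw -1.1930 shift cm [-21.96   4.47 -29.04] twist 0.000 steps 5.9
```

```bash
python3 -m jog '[[[-21.96,4.5,-29.0],0,-1],[[-21.96,4.5,-29.0],0,-1],[[-21.96,4.5,-29.0],0,-1],[[-21.96,4.5,-29.0],0,-1],[[-21.96,4.5,-29.0],0,-1],[[-21.96,4.5,-29.0],0,-1],[[-21.96,4.5,-29.0],0,-1],[[-21.96,4.5,-29.0],0,-1]]' 40; python3 - <<'E'
from h import *
print(get_obs()["joints"].round(3)); tool((.3455,-.2753,.249))
for n in("scene","top"): cv2.imwrite(f"pics/{n}1.png",grab_frame(n)["image"])
E
```

```text
clock: 1.5
tcp_pos: [0.3461, -0.2774, 0.36]
orientation: [-0.385, 2.014, -2.016]
contact_force: [0.1, -0.2, -0.5]
grip_width: 0.0853
[ 0.671  0.158 -0.15   2.124  0.032  0.861 -0.69 ]
t1.50 tcp [ 0.3461 -0.2774  0.36  ] yaw -1.1930 shift cm [-1.00e-02  1.11e+01 -2.30e-01] twist 0.000 steps 1.8
```

View pics/scene1.png

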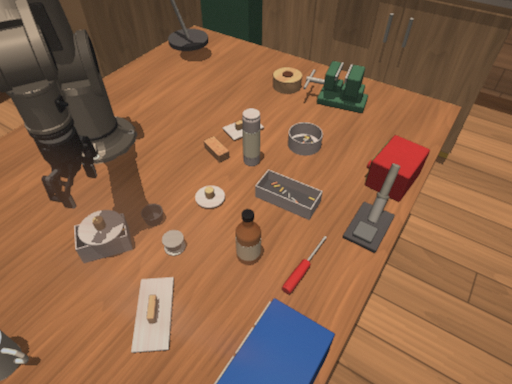

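The scene view shows the gripper above the short box at about (70,180), with the knob at (99,222). The arm looks clear of everything, so I go down and grasp.

```bash
python3 -m jog '[[[0,6,-0.2],0,-1],[[0,10,-0.2],0,-1],[[0,11.1,-0.2],0,-1],[[0,11.1,-0.2],0,-1],[[0,11.1,-0.2],0,-1]]' 40; python3 - <<'E'
from h import *
tool((.3455,-.2753,.249))
E
```

```text
clock: 2.22
tcp_pos: [0.346, -0.2758, 0.2501]
orientation: [-0.382, 2.012, -2.016]
contact_force: [0.3, -0.1, -0.4]
grip_width: 0.0852
t2.23 tcp [ 0.346  -0.2758  0.2501] yaw -1.1937 shift cm [ 0.03  0.11 -0.06] twist 0.000 steps 0.0
```

```bash
python3 -m jog '[[[0,0.1,0],0,0.2],[[0,0.1,0],0,0.4],[[0,0.1,0],0,0.6],[[0,0.1,0],0,1],[[0,0.1,0],0,1],[[0,0.1,0],0,1],[[0,0.1,0],0,1]]' 40; python3 - <<'E'
from h import *
tool((.3455,-.2753,.249))
crop(grab_frame("scene")["image"],30,140,190,270,5,"g1.png")
E
```

```text
clock: 3.1
tcp_pos: [0.3455, -0.275, 0.2481]
orientation: [-0.385, 2.015, -2.015]
contact_force: [-1.9, 1.6, 4.8]
grip_width: 0.0244
t3.10 tcp [ 0.3455 -0.275   0.2481] yaw -1.1930 shift cm [ 0.01 -0.09  0.03] twist 0.000 steps 0.0
```

View pics/g1.png

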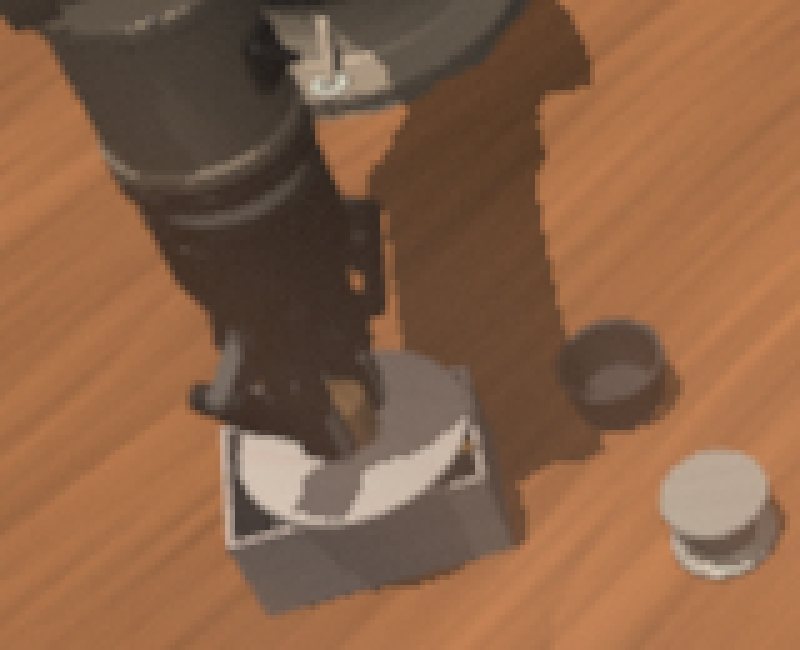

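```bash
python3 -m jog '[[[0,-2,0],0,1],[[0,-6,0],0,1],[[0,-12,0],0,1],[[0,-17,0],0,1],[[0,-17,0],0,1]]' 60; python3 - <<'E'
from h import *
print(get_obs()["joints"].round(3));tool((.5815,.3465,.415))
crop(grab_frame("scene")["image"],30,110,190,270,4,"g2.png")
E
```

```text
clock: 3.78
tcp_pos: [0.3463, -0.2755, 0.4214]
orientation: [-0.379, 2.007, -2.018]
contact_force: [-0.6, 1.3, -1.7]
grip_width: 0.024
[ 0.68   0.077 -0.157  2.057  0.015  1.001 -0.678]
t3.77 tcp [ 0.3463 -0.2755  0.4214] yaw -1.1932 shift cm [-44.8    0.51 -49.14] twist 0.000 steps 10.6
```

View pics/g2.png

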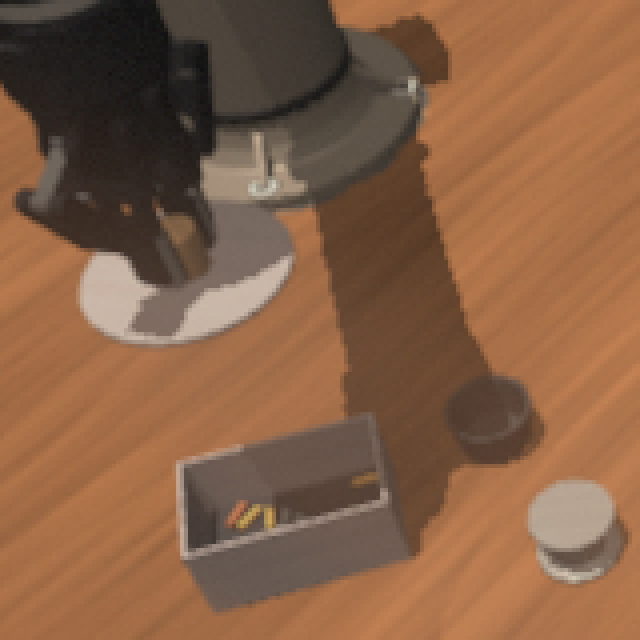

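The lid hangs flat in the gripper and the short box is open and unmoved. I carry the lid over to the round box.

```bash
python3 -m jog '[[[-6,0,-5],0,1],[[-11,0,-10],0,1],[[-16,0,-15],0,1],[[-20,0,-20],0,1],[[-24,0,-25],0,1],[[-28,0,-30],0,1],[[-32,0,-35],0,1],[[-36,0,-40],0,1],[[-40,0.3,-45],0,1],[[-44.8,0.5,-49.1],0,1]]' && python3 -m jog '[[[0,0,0],0,1],[[0,0,0],0,1]]'; python3 - <<'E'
from h import *
print(get_obs()["joints"].round(3));tool((.5815,.3465,.415))
f=grab_frame("top");g=grab_frame("scene")
np.set_printoptions(precision=4,suppress=True)
cv2.imwrite("pics/top2.png",f["image"]); cv2.imwrite("pics/scene2.png",g["image"])
p0=list(ray(f,(355.,267.),.06)[0,:2])+[-.9]
for k,c,r in(("top",f,(325,238,390,300)),("scene",g,(70,205,140,265))):
    for th in (120,135,150):
      for a in (.7,-.9): p0[2]=a; print(k,th,*rimfit(c,r,.06,(.117,.073),p0,th,tol=.009))
E
```

```text
clock: 5.08
tcp_pos: [0.5639, 0.3107, 0.4112]
orientation: [-0.39, 2.015, -2.017]
contact_force: [1.3, -0.4, -1.1]
grip_width: 0.0241
clock: 5.32
tcp_pos: [0.5638, 0.3084, 0.4113]
orientation: [-0.39, 2.014, -2.018]
contact_force: [1.2, 0.2, -1.9]
grip_width: 0.0241
[-0.208  0.474 -0.541  1.599  0.26   1.146 -2.002]
t5.33 tcp [0.5638 0.3084 0.4113] yaw -1.1924 shift cm [-3.05 -0.38 -2.89] twist 0.000 steps 0.7
top 120 [ 0.3444 -0.2802  0.9242] 0.0018087957207195927 4628
top 120 [ 0.3371 -0.2761 -1.1043] 0.003592851886943453 1133
top 135 [ 0.3444 -0.2801  0.9246] 0.0014716709966289346 3657
top 135 [ 0.3374 -0.2764 -1.1013] 0.003575669180118194 875
top 150 [ 0.3444 -0.2801  0.9257] 0.0011494812399794826 2496
top 150 [ 0.3383 -0.2778 -1.1105] 0.0035447910459542246 603
scene 120 [ 0.3444 -0.2807  0.931 ] 0.0013117745302533542 2406
scene 120 [ 0.346  -0.2796 -1.2947] 0.00330701506755413 785
scene 135 [ 0.3438 -0.2803  0.9388] 0.0010361860463630073 784
scene 135 [ 0.3415 -0.2814 -1.1997] 0.0025535599745287337 248
scene 150 [ 0.3433 -0.2799  0.9369] 0.0004813910096225003 86
scene 150 [ 0.2874 -0.3567 -0.6337] 0.00047421148783020076 72
```

View pics/scene2.png

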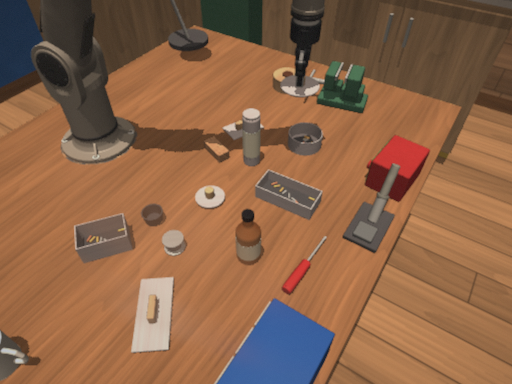

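View pics/top2.png

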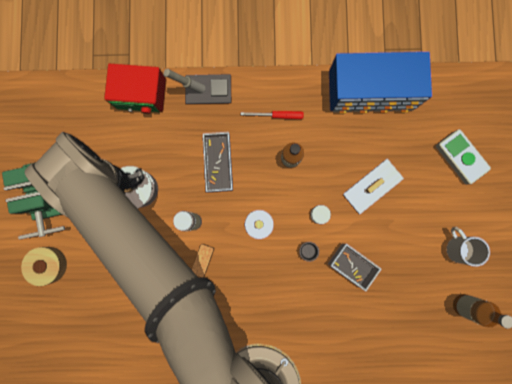

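```bash
python3 -m jog '[[[-1.5,0,-1.4],0,1],[[-3,0,-2.9],0,1],[[-3,0,-2.9],0,1],[[-3,0,-2.9],0,1]]'; python3 - <<'E'
from h import *
print(get_obs()["joints"].round(3));tool((.5815,.3465,.26))
g=grab_frame("scene")
np.set_printoptions(precision=4,suppress=True)
o=get_obs(); zt=o["tcp_pos"][2]-.188+.011
for th in (110,120,140): print(*lidfit(g,(250,50,350,110),zt,(.108,),th), o["tcp_pos"])
crop(g["image"],250,40,350,170,5,"g3.png")
E
```

```text
clock: 5.92
tcp_pos: [0.5814, 0.3453, 0.4138]
orientation: [-0.384, 2.014, -2.017]
contact_force: [1.3, 0.3, -1.8]
grip_width: 0.024
[-0.264  0.526 -0.533  1.512  0.281  1.181 -2.039]
t5.92 tcp [0.5814 0.3453 0.4138] yaw -1.1944 shift cm [-0.06 15.38 -0.13] twist 0.000 steps 2.5
[ 0.5918  0.3328 -0.0132] 0.012321894682600714 [0.5815 0.3453 0.414 ]
[ 0.6238  0.3366 -0.0314] 0.0075377311274476165 [0.5815 0.3453 0.414 ]
[ 0.6235  0.3368 -0.0331] 0.00708695744097999 [0.5815 0.3453 0.414 ]
```

View pics/g3.png

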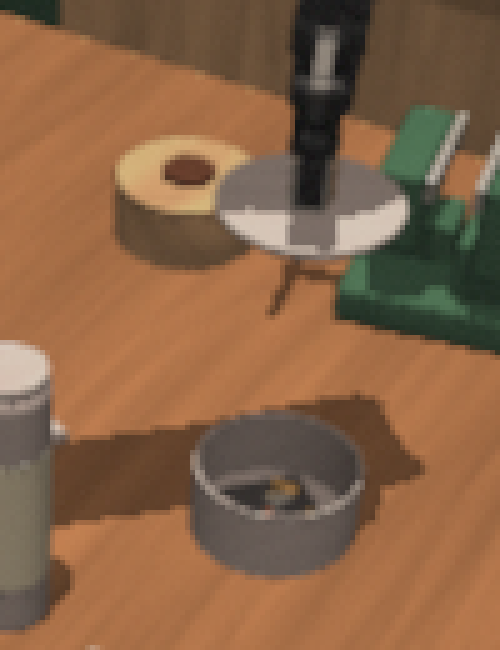

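```bash
python3 - <<'E'
from h import *
np.set_printoptions(precision=4,suppress=True)
f=grab_frame("top"); g=grab_frame("scene")
f["image"]=cv2.imread("pics/top0.png"); g["image"]=cv2.imread("pics/scene0.png")
for n,c,roi in (("top",f,(112,160,163,215)),("scene",g,(280,115,330,160))):
  im=up(c,roi); 
  d=im[...,2]-im[...,0]   # red - blue : wood high, grey low
  print(n,"wood d",d[0].mean(),d[:, 0].mean())
  for fr in (.4,.5,.6):
    th=fr*np.median(d[0]); m=(d<th).astype(np.uint8)
    cs,_=cv2.findContours(m,cv2.RETR_EXTERNAL,cv2.CHAIN_APPROX_NONE); k=max(cs,key=cv2.contourArea)[:,0,:]
    P=ray(c,uv(k[:,0],k[:,1],roi),.05)[:,:2]
    p=np.array([.582,.3475]); away=p-c["origin"][:2]; away/=np.linalg.norm(away)
    for it in range(4):
        q=P-p; s=(q@away)>0.003
        p,e=fit(P[s],(.108,),p)
    p2,e2=fit(P[s],(.108,),p,off=True)
    print(n,fr,p,e,p2,e2,s.sum())
E
```

```text
top wood d 109.85843 115.620735
top 0.4 [0.5813 0.3455] 0.0006025606889978822 [ 0.5814  0.3458 -0.0003] 0.0005891654849257764 209
top 0.5 [0.5817 0.3462] 0.0005476321352323844 [0.5815 0.3457 0.0005] 0.0005141251332061749 207
top 0.6 [0.5821 0.3469] 0.0007014864238527265 [0.5815 0.3455 0.0012] 0.0004997228079038785 206
scene wood d 99.29408 100.22875
scene 0.4 [0.5829 0.3422] 0.0012232092423746777 [ 0.5817  0.3453 -0.0027] 0.000670559569004316 153
scene 0.5 [0.5823 0.3436] 0.001010521966269184 [ 0.5813  0.3459 -0.002 ] 0.0006557799999331583 155
scene 0.6 [0.5818 0.3447] 0.0007250860910158204 [ 0.5812  0.346  -0.0012] 0.0005739159420896884 157
```

```bash
python3 -m jog '[[[-0.03,5,-0.05],0,1],[[-0.03,11,-0.05],0,1],[[-0.03,15.8,-0.05],0,1],[[-0.03,16.6,-0.05],0,1],[[-0.03,16.6,-0.05],0,1],[[-0.03,16.6,-0.05],0,1]]'; python3 - <<'E'
from h import *
tool((.5814,.3458,.230)); print(get_obs()["contact_force"])
f=grab_frame("top");g=grab_frame("scene")
np.set_printoptions(precision=4,suppress=True)
z=get_obs()["tcp_pos"][2]-.177
for th in (140,155): print(*lidfit(f,(110,158,165,215),z,(.108,),th))
a=cv2.resize(f["image"][140:220,100:180],None,fx=5,fy=5,interpolation=cv2.INTER_NEAREST)
b=cv2.resize(g["image"][95:170,270:345],None,fx=5,fy=5,interpolation=cv2.INTER_NEAREST)
o=np.zeros((400,790,3),np.uint8); o[:400,:400]=a; o[:375,405:780]=b; cv2.imwrite("pics/g4.png",o)
E
```

```text
clock: 6.82
tcp_pos: [0.5824, 0.3481, 0.2508]
orientation: [-0.38, 2.015, -2.012]
contact_force: [-0.2, -0.1, -1.8]
grip_width: 0.0237
t6.83 tcp [0.5824 0.3481 0.2508] yaw -1.1933 shift cm [0.18 2.08 0.18] twist 0.000 steps 0.3
[-0.16519848 -0.10836928 -1.84134462]
[ 0.5797  0.3085 -0.0308] 0.007673323983992892
[ 0.5839  0.3107 -0.032 ] 0.007929304721459076
```

View pics/g4.png

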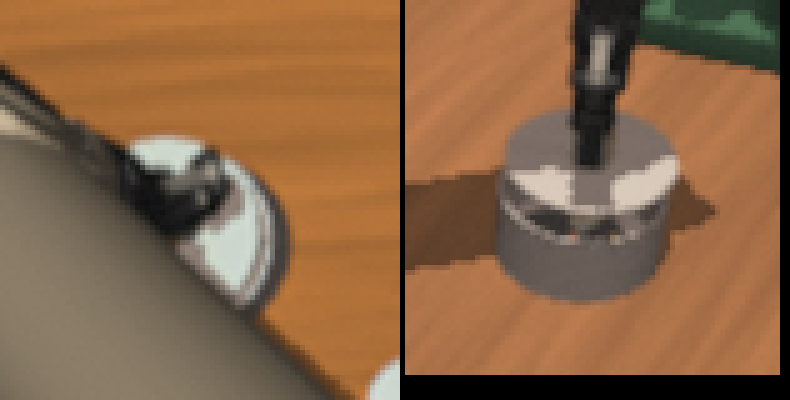

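```bash
python3 -m jog '[[[0.18,0.3,0.18],0,1],[[0.18,0.3,0.18],0,1],[[0.18,0.3,0.18],0,1]]'; python3 - <<'E'
from h import *
tool((.5814,.3458,.230)); print(get_obs()["joints"].round(3))
g=grab_frame("scene")
np.set_printoptions(precision=4,suppress=True)
o=get_obs();z=o["tcp_pos"][2]-.177
cv2.imwrite("pics/g5.png",cv2.resize(g["image"][100:160,275:345],None,fx=8,fy=8,interpolation=cv2.INTER_CUBIC))
for c in ((.5814,.3458),o["tcp_pos"][:2]):
    a=np.linspace(0,2*np.pi,360); P=np.c_[c[0]+.054*np.cos(a),c[1]+.054*np.sin(a),np.full(360,z)]
    q=(proj(g,P)-[275,100]+.5)*8; print("plate pred u %.0f..%.0f v %.0f..%.0f"%(q[:,0].min(),q[:,0].max(),q[:,1].min(),q[:,1].max()))
a=np.linspace(0,2*np.pi,360); P=np.c_[.5814+.054*np.cos(a),.3458+.054*np.sin(a),np.full(360,.05)]
q=(proj(g,P)-[275,100]+.5)*8; print("rim pred u %.0f..%.0f v %.0f..%.0f"%(q[:,0].min(),q[:,0].max(),q[:,1].min(),q[:,1].max()))
E
```

```text
clock: 7.3
tcp_pos: [0.5805, 0.345, 0.245]
orientation: [-0.385, 2.015, -2.015]
contact_force: [0.3, 0.3, -1.5]
grip_width: 0.0241
t7.30 tcp [0.5805 0.345  0.245 ] yaw -1.1931 shift cm [-0.11  1.5  -0.04] twist 0.000 steps 0.2
[-0.301  0.694 -0.476  1.647  0.386  0.895 -2.12 ]
plate pred u 111..389 v 143..314
plate pred u 108..386 v 143..314
rim pred u 108..383 v 179..350
```

View pics/g5.png

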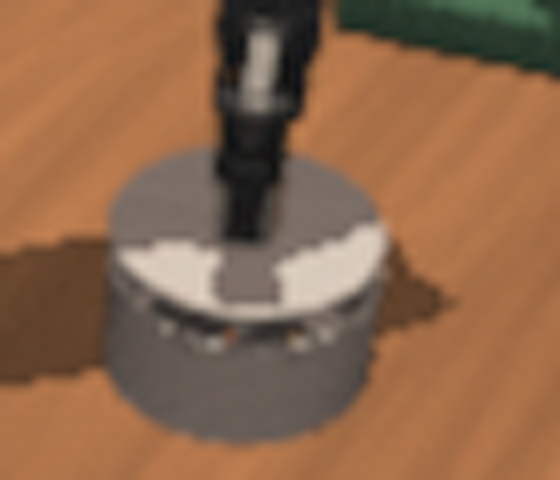

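The plate spans u 108–388 and v 146–314, which matches the prediction, so the lid is centred over the box. Lowering it now.

```bash
python3 -m jog '[[[-0.1,0.5,0],0,1],[[-0.1,1.0,0],0,1],[[-0.1,1.4,0],0,1],[[-0.1,1.4,0],0,1]]'; python3 - <<'E'
from h import *
tool((.5814,.3458,.230)); print(get_obs()["contact_force"])
g=grab_frame("scene")
cv2.imwrite("pics/g6.png",cv2.resize(g["image"][100:160,275:345],None,fx=8,fy=8,interpolation=cv2.INTER_CUBIC))
E
```

```text
clock: 7.85
tcp_pos: [0.5814, 0.3455, 0.2306]
orientation: [-0.386, 2.015, -2.015]
contact_force: [0.1, 0.7, -2.2]
grip_width: 0.0242
t7.85 tcp [0.5814 0.3455 0.2306] yaw -1.1929 shift cm [-0.02  0.06 -0.03] twist 0.000 steps 0.0
[ 0.08793118  0.68670869 -2.22349699]
```

View pics/g6.png

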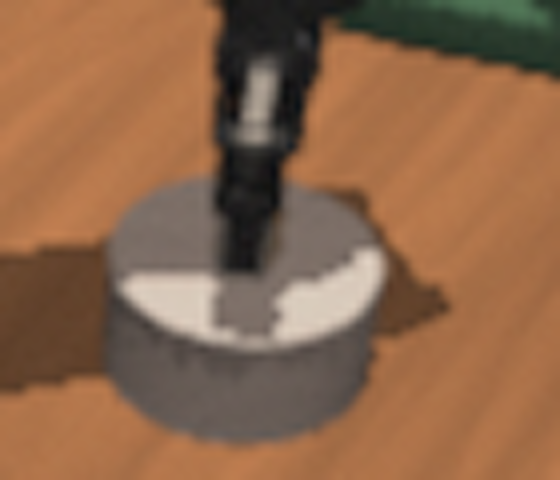

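```bash
python3 -m jog '[[[0,0.1,0],0,1],[[0,0.1,0],0,0.3],[[0,0.1,0],0,0],[[0,0.1,0],0,-0.3],[[0,-0.5,0],0,-0.6],[[0,-4,0],0,-1],[[0,-9,0],0,-1],[[0,-14,0],0,-1],[[0,-17,0],0,-1],[[0,-17,0],0,-1]]'; python3 - <<'E'
from h import *
print(get_obs()["joints"].round(3))
# short lid: yaw 1.168, jaws perpendicular
tool((.3712,.3029,.36),1.168-np.pi/2)
g=grab_frame("scene")
cv2.imwrite("pics/g7.png",cv2.resize(g["image"][90:160,205:345],None,fx=5,fy=5,interpolation=cv2.INTER_CUBIC))
E
```

```text
clock: 9.15
tcp_pos: [0.5817, 0.3462, 0.4048]
orientation: [-0.379, 2.015, -2.01]
contact_force: [-0.5, 0.8, -0.6]
grip_width: 0.0851
[-0.263  0.534 -0.534  1.523  0.288  1.158 -2.044]
t9.15 tcp [0.5817 0.3462 0.4048] yaw -1.1930 shift cm [21.19  4.35 -3.74] twist -0.790 steps 4.2
```

View pics/g7.png

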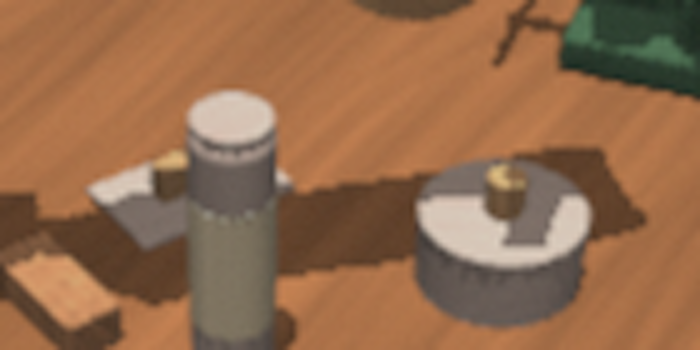

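The round lid sits flat on its box in the scene view. Next is the short lid.

```bash
python3 -m jog '[[[5,0.5,-1],-0.16,-1],[[10,1,-2],-0.34,-1],[[15,1.5,-3],-0.5,-1],[[20,2.5,-3.7],-0.68,-1],[[21.2,3.5,-3.7],-0.79,-1],[[21.2,3.5,-3.7],-0.79,-1],[[21.2,3.5,-3.7],-0.79,-1],[[21.2,3.5,-3.7],-0.79,-1]]'; python3 - <<'E'
from h import *
np.set_printoptions(precision=4,suppress=True)
print(get_obs()["joints"].round(3))
tool((.3712,.3029,.188),1.168-np.pi/2)
f=grab_frame("top");g=grab_frame("scene")
print("spray",ray(f,(182.4,220.4),.18))
print(radial.__name__, *[lidfit(f,(110,158,165,215),.053,(.108,),t) for t in (140,170)])
print(*[lidfit(g,(280,118,332,160),.053,(.108,),t) for t in (110,140)])
cv2.imwrite("pics/top3.png",f["image"]);cv2.imwrite("pics/scene3.png",g["image"])
E
```

```text
clock: 10.2
tcp_pos: [0.3716, 0.3019, 0.3661]
orientation: [-0.989, 1.501, -1.5]
contact_force: [-0.3, 0.0, -0.2]
grip_width: 0.0855
[-0.124  0.294 -0.799  2.011  0.26   0.938 -1.462]
t10.20 tcp [0.3716 0.3019 0.3661] yaw -0.4051 shift cm [-0.06 17.81 -0.07] twist -0.002 steps 2.8
spray [[0.4814 0.1866 0.18  ]]
radial (array([ 0.5817,  0.3455, -0.0001]), np.float64(0.00033223998769196165)) (array([ 0.5818,  0.3454, -0.0014]), np.float64(0.0003536917481301939))
(array([0.5817, 0.3449, 0.0011]), np.float64(0.0005594207414437775)) (array([ 0.5819,  0.3447, -0.001 ]), np.float64(0.0006957982865959671))
```

View pics/scene3.png

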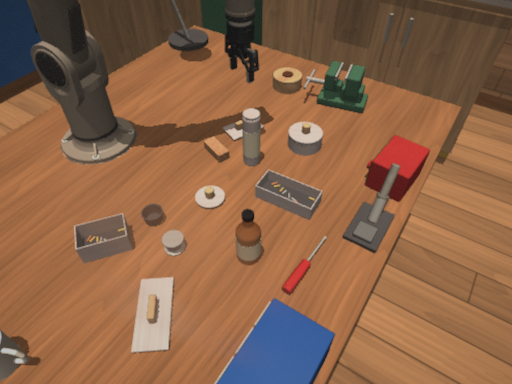

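View pics/top3.png

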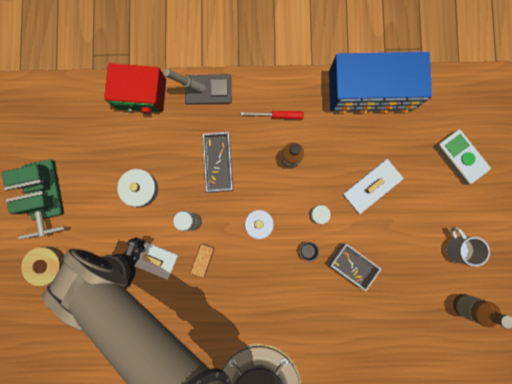

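```bash
python3 -m jog '[[[-0.05,6,-0.05],0,-1],[[-0.05,12,-0.05],0,-1],[[-0.05,16.5,-0.05],0,-1],[[-0.05,17.7,-0.05],0,-1],[[-0.05,17.7,-0.05],0,-1],[[-0.05,17.7,-0.05],0,-1]]' 40; python3 - <<'E'
from h import *
tool((.3712,.3029,.189),1.168-np.pi/2)
E
```

```text
clock: 11.05
tcp_pos: [0.3712, 0.3031, 0.1906]
orientation: [-0.987, 1.499, -1.499]
contact_force: [1.0, 0.2, 0.1]
grip_width: 0.0855
t11.05 tcp [0.3712 0.3031 0.1906] yaw -0.4034 shift cm [0.02 0.16 0.01] twist -0.001 steps 0.0
```

```bash
python3 -m jog '[[[0,0.1,0],0,0.3],[[0,0.1,0],0,0.6],[[0,0.1,0],0,0.8],[[0,0.1,0],0,1],[[0,0.1,0],0,1],[[0,0.1,0],0,1],[[0,0.1,0],0,1]]' 60; python3 - <<'E'
from h import *
tool((.3712,.3029,.189),1.168-np.pi/2)
E
```

```text
clock: 11.92
tcp_pos: [0.3705, 0.3023, 0.1883]
orientation: [-0.991, 1.499, -1.5]
contact_force: [-1.0, -1.3, 5.2]
grip_width: 0.0148
t11.93 tcp [0.3705 0.3023 0.1883] yaw -0.4031 shift cm [-0.08 -0.07  0.04] twist -0.000 steps 0.0
```

```bash
python3 -m jog '[[[0,-2,0],0,1],[[0,-7,0],0,1],[[0,-13,0],0,1],[[0,-19,0],0,1],[[0,-22.5,0],0,1],[[0,-22.5,0],0,1],[[0,-22.5,0],0,1]]'; python3 - <<'E'
from h import *
print(get_obs()["joints"].round(3),get_obs()["contact_force"])
tool((.50,.0,.415),-.643)
crop(grab_frame("scene")["image"],180,30,340,170,4,"g8.png")
E
```

```text
clock: 12.8
tcp_pos: [0.3701, 0.3016, 0.4117]
orientation: [-0.993, 1.5, -1.501]
contact_force: [-0.1, -0.0, -1.9]
grip_width: 0.0146
[-0.069  0.238 -0.845  1.96   0.207  1.033 -1.411] [-0.14657692 -0.03418264 -1.9061055 ]
t12.80 tcp [0.3701 0.3016 0.4117] yaw -0.4032 shift cm [22.65 -0.3  23.78] twist 0.240 steps 5.3
```

View pics/g8.png

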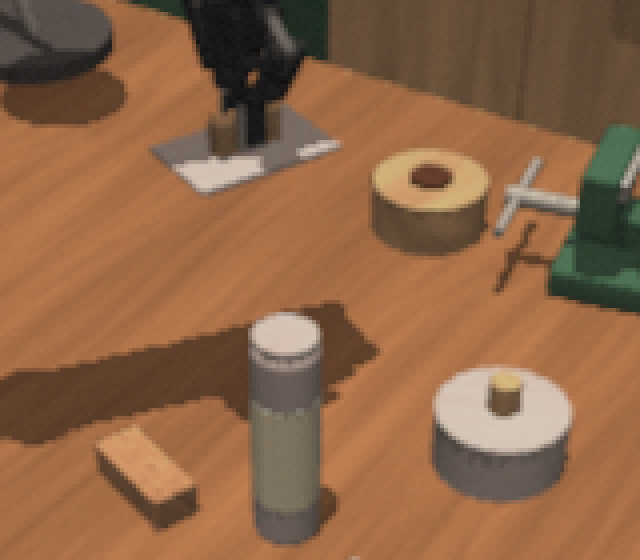

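The short lid hangs level, with its bar held at about (240,140) in the crop. I carry it via a waypoint ahead of the base.

```bash
python3 -m jog '[[[4,0,4],0.05,1],[[8,0,8.4],0.1,1],[[12,0,12.6],0.14,1],[[16,0,16.8],0.18,1],[[20,0,21],0.22,1],[[22.6,0,23.7],0.24,1],[[22.6,0,23.7],0.24,1],[[22.6,0,23.7],0.24,1]]'; python3 - <<'E'
from h import *
print(get_obs()["joints"].round(3))
tool((.3444,-.2803,.415),.928-np.pi/2)
E
```

```text
clock: 13.85
tcp_pos: [0.4993, 0.0021, 0.4116]
orientation: [-0.836, 1.667, -1.663]
contact_force: [-0.1, -0.2, -1.7]
grip_width: 0.015
[ 0.4    0.236 -0.608  1.926  0.155  1.029 -0.917]
t13.85 tcp [0.4993 0.0021 0.4116] yaw -0.6419 shift cm [31.9  -0.32  4.5 ] twist 0.001 steps 5.2
```

```bash
python3 -m jog '[[[5,0,0.7],0,1],[[11,0,1.6],0,1],[[17,0,2.4],0,1],[[23,0,3.2],0,1],[[28,0,4],0,1],[[31.9,0,4.5],0,1],[[31.9,0,4.5],0,1],[[31.9,0,4.5],0,1]]'; python3 - <<'E'
from h import *
print(get_obs()["joints"].round(3))
tool((.3444,-.2803,.26),.928-np.pi/2)
np.set_printoptions(precision=4,suppress=True)
f=grab_frame("top");g=grab_frame("scene")
p0=[.3444,-.2803,.93]
for k,c,r in(("top",f,(325,238,390,300)),("scene",g,(70,205,140,265))):
    for th in (120,135): print(k,th,*rimfit(c,r,.06,(.117,.073),p0,th,tol=.009))
cv2.imwrite("pics/top4.png",f["image"]);cv2.imwrite("pics/scene4.png",g["image"])
E
```

```text
clock: 14.85
tcp_pos: [0.3453, -0.2792, 0.4126]
orientation: [-0.835, 1.664, -1.662]
contact_force: [-0.6, 0.5, -2.0]
grip_width: 0.0146
[ 0.89   0.107 -0.372  2.05   0.046  0.993 -0.146]
t14.85 tcp [ 0.3453 -0.2792  0.4126] yaw -0.6404 shift cm [1.500e-01 1.526e+01 1.000e-02] twist 0.002 steps 2.4
top 120 [ 0.345  -0.2811  0.9461] 0.002938120445704041 2191
top 135 [ 0.3449 -0.2811  0.9436] 0.0030711407984008996 1736
scene 120 [ 0.3447 -0.2809  0.9284] 0.0010534880468375525 1465
scene 135 [ 0.3445 -0.2808  0.9315] 0.0007231887466412552 486
```

View pics/scene4.png

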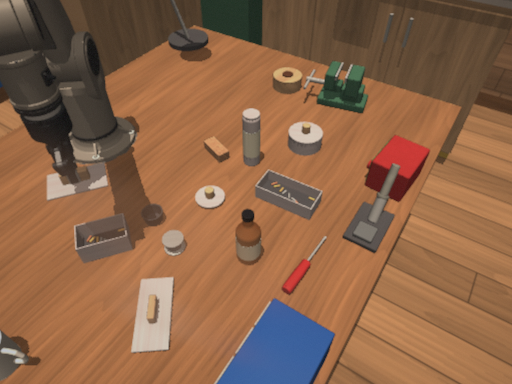

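```bash
python3 -m jog '[[[0.1,5,0],0,1],[[0.1,10,0],0,1],[[0.1,14,0],0,1],[[0.1,15.4,0],0,1],[[0.1,15.4,0],0,1],[[0.1,15.4,0],0,1]]'; python3 - <<'E'
from h import *
np.set_printoptions(precision=4,suppress=True)
tool((.3445,-.2806,.240),.928-np.pi/2); print(get_obs()["contact_force"])
f=grab_frame("top");g=grab_frame("scene")
o=get_obs(); z=o["tcp_pos"][2]-.177
s=6; im=cv2.resize(g["image"][195:265,60:150],None,fx=s,fy=s,interpolation=cv2.INTER_CUBIC)
def box(c,yaw,L,W,z):
    u=np.array([np.cos(yaw),np.sin(yaw)]); v=np.array([-u[1],u[0]])
    return np.array([[*(np.array(c)+a*L/2*u+b*W/2*v),z] for a,b in((1,1),(1,-1),(-1,-1),(-1,1))])
print("plate pred (crop px)", ((proj(g,box(o["tcp_pos"][:2],.928,.12,.076,z))-[60,195]+.5)*s).round(0).tolist())
print("rim pred", ((proj(g,box((.3445,-.2806),.928,.12,.076,.06))-[60,195]+.5)*s).round(0).tolist())
cv2.imwrite("pics/g9.png",im)
crop(f["image"],310,225,410,310,6,"g9t.png")
E
```

```text
clock: 15.7
tcp_pos: [0.3449, -0.2818, 0.2604]
orientation: [-0.832, 1.662, -1.667]
contact_force: [-0.2, -0.3, -1.1]
grip_width: 0.015
t15.70 tcp [ 0.3449 -0.2818  0.2604] yaw -0.6426 shift cm [-0.08  2.04 -0.11] twist 0.000 steps 0.3
[-0.176  -0.3154 -1.1366]
plate pred (crop px) [[363.0, 74.0], [386.0, 211.0], [69.0, 296.0], [62.0, 151.0]]
rim pred [[379.0, 108.0], [402.0, 244.0], [92.0, 328.0], [85.0, 184.0]]
```

View pics/g9.png

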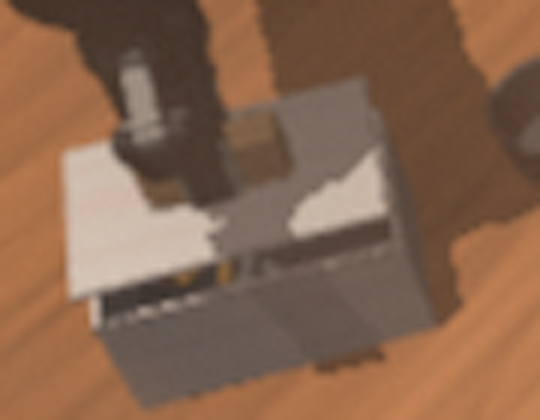

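View pics/g9t.png

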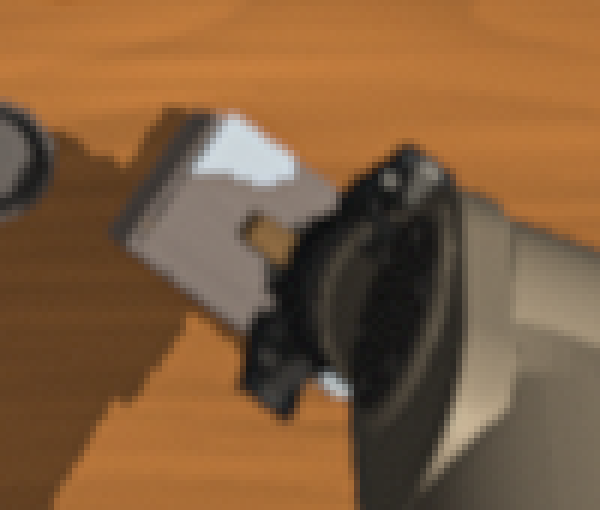

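```bash
python3 -m jog '[[[-0.05,0.5,-0.1],0,1],[[-0.08,1.0,-0.1],0,1],[[-0.08,1.5,-0.1],0,1],[[-0.08,1.9,-0.1],0,1],[[-0.08,1.9,-0.1],0,1]]'; python3 - <<'E'
from h import *
tool((.3445,-.2806,.240),.928-np.pi/2); print(get_obs()["contact_force"])
g=grab_frame("scene")
cv2.imwrite("pics/g10.png",cv2.resize(g["image"][195:265,60:150],None,fx=6,fy=6,interpolation=cv2.INTER_CUBIC))
E
```

```text
clock: 16.42
tcp_pos: [0.3436, -0.2803, 0.2403]
orientation: [-0.834, 1.666, -1.665]
contact_force: [-2.4, 2.5, 8.5]
grip_width: 0.0154
t16.43 tcp [ 0.3436 -0.2803  0.2403] yaw -0.6430 shift cm [-0.03  0.03  0.09] twist -0.000 steps 0.0
[-2.44041718  2.45148674  8.52497559]
```

View pics/g10.png

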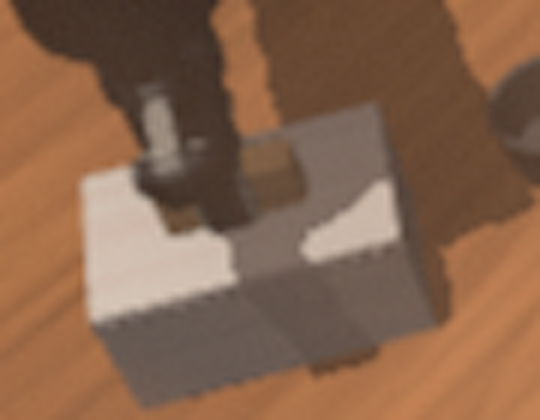

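The plate lies flush on the rim, and the vertical force rose to about 8.5 N. Releasing now.

```bash
python3 -m jog '[[[0,0,0],0,0.5],[[0,0,0],0,0.2],[[0,0,0],0,-0.1],[[0,-0.5,0],0,-0.5],[[0,-4,0],0,-1],[[0,-9,0],0,-1],[[0,-14,0],0,-1],[[0,-16,0],0,-1],[[0,-16,0],0,-1]]'; python3 - <<'E'
from h import *
np.set_printoptions(precision=4,suppress=True)
print(get_obs()["joints"].round(3))
tool((.5773,-.3522,.38),2.228-np.pi/2)
g=grab_frame("scene")
for th in (135,150): print(*lidfit(g,(70,200,140,262),.063,(.12,.076),th))
cv2.imwrite("pics/g11.png",cv2.resize(g["image"][195:265,60:150],None,fx=6,fy=6,interpolation=cv2.INTER_CUBIC))
E
```

```text
clock: 17.6
tcp_pos: [0.344, -0.2805, 0.4017]
orientation: [-0.831, 1.661, -1.668]
contact_force: [0.5, -0.9, -0.9]
grip_width: 0.0854
[ 0.904  0.12  -0.385  2.065  0.056  0.963 -0.154]
t17.60 tcp [ 0.344  -0.2805  0.4017] yaw -0.6433 shift cm [-8.26  2.26 22.96] twist -1.300 steps 7.0
[ 0.3426 -0.2816  0.9662 -0.0025] 0.012502560706626517
[ 0.3416 -0.2807  0.9863 -0.003 ] 0.012728237542208436
```

View pics/g11.png

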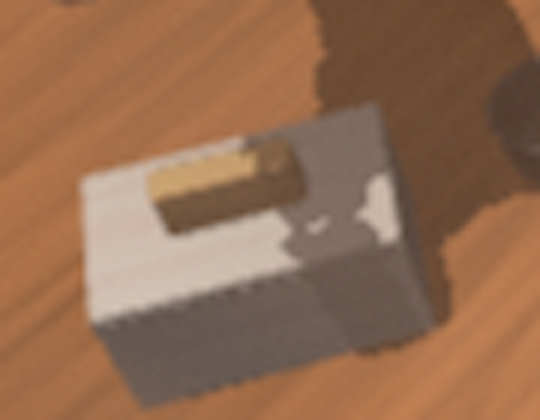

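```bash
python3 -m jog '[[[-1,0.3,3],-0.17,-1],[[-2.2,0.6,6.4],-0.34,-1],[[-3.6,1,10],-0.51,-1],[[-4.8,1.3,13.3],-0.68,-1],[[-6,1.7,16.7],-0.85,-1],[[-7.2,2,20],-1.02,-1],[[-8.26,2.2,22.96],-1.19,-1],[[-8.26,2.2,22.96],-1.3,-1],[[-8.26,2.2,22.96],-1.3,-1],[[-8.26,2.2,22.96],-1.3,-1]]'; python3 - <<'E'
from h import *
np.set_printoptions(precision=4,suppress=True)
print(get_obs()["joints"].round(3))
tool((.5773,-.3522,.189),2.228-np.pi/2)
f=grab_frame("top");g=grab_frame("scene")
for th in (135,150,170): print(*lidfit(g,(70,200,140,262),.063,(.12,.076),th))
for th in (135,160): print(*lidfit(f,(325,235,390,302),.063,(.12,.076),th))
cv2.imwrite("pics/top5.png",f["image"]);cv2.imwrite("pics/scene5.png",g["image"])
E
```

```text
clock: 18.9
tcp_pos: [0.5765, -0.3518, 0.3769]
orientation: [-1.45, 0.716, -0.713]
contact_force: [0.1, -0.5, 0.6]
grip_width: 0.0855
[ 0.844  0.566 -0.569  1.55   0.326  1.124  0.859]
t18.90 tcp [ 0.5765 -0.3518  0.3769] yaw 0.6549 shift cm [ 0.11 18.79  0.06] twist -0.002 steps 3.0
[ 0.3612 -0.3129  2.9027 -0.0331] 0.0016153064573375508
[ 0.3332 -0.3053  2.844  -0.0338] 0.001519984313296191
[ 0.3703 -0.2727  2.7588  0.005 ] 0.003477408676206095
[ 0.3442 -0.2917  0.9054 -0.0082] 0.013541182160085949
[ 0.3437 -0.2909  0.8952 -0.0087] 0.01289801515671538
```

View pics/scene5.png

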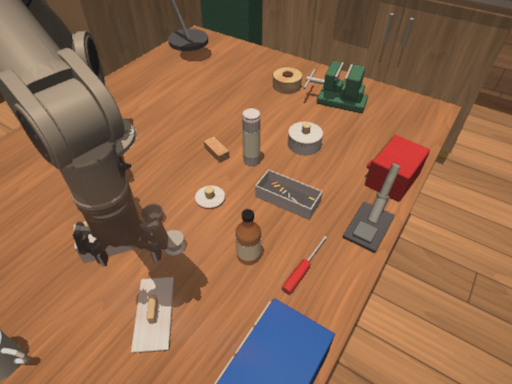

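View pics/top5.png

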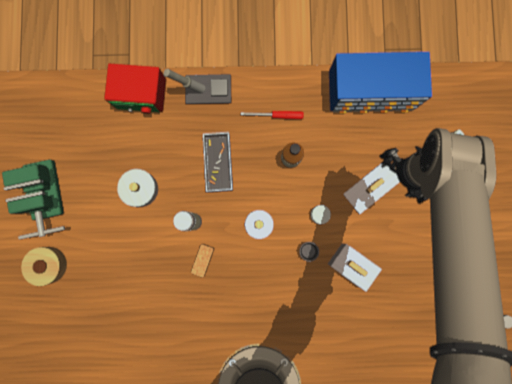

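Both views show the short lid flat on its box at (357,268) in the top view, and the gripper over the long lid.

```bash
python3 -m jog '[[[0.05,6,0.05],0,-1],[[0.05,12,0.05],0,-1],[[0.05,17,0.05],0,-1],[[0.05,18.6,0.05],0,-1],[[0.05,18.6,0.05],0,-1],[[0.05,18.6,0.05],0,-1]]' 60; python3 - <<'E'
from h import *
tool((.5773,-.3522,.189),2.228-np.pi/2)
E
```

```text
clock: 19.75
tcp_pos: [0.5788, -0.3524, 0.1946]
orientation: [-1.451, 0.71, -0.717]
contact_force: [-0.2, 0.7, 0.7]
grip_width: 0.0856
t19.75 tcp [ 0.5788 -0.3524  0.1946] yaw 0.6566 shift cm [-0.11  0.56 -0.1 ] twist -0.001 steps 0.1
```

```bash
python3 -m jog '[[[-0.1,0.4,-0.1],0,-1],[[-0.1,0.4,-0.1],0,-1],[[-0.1,0.4,-0.1],0,-1]]'; python3 - <<'E'
from h import *
tool((.5773,-.3522,.189),2.228-np.pi/2)
E
```

```text
clock: 20.12
tcp_pos: [0.5762, -0.3519, 0.1884]
orientation: [-1.451, 0.713, -0.714]
contact_force: [0.5, 1.2, 0.3]
grip_width: 0.0851
t20.12 tcp [ 0.5762 -0.3519  0.1884] yaw 0.6568 shift cm [ 0.08 -0.06  0.07] twist -0.000 steps 0.0
```

```bash
python3 -m jog '[[[0.05,-0.05,0.05],0,0.3],[[0.05,-0.05,0.05],0,0.6],[[0.05,-0.05,0.05],0,0.8],[[0.05,-0.05,0.05],0,1],[[0.05,-0.05,0.05],0,1],[[0.05,-0.05,0.05],0,1],[[0.05,-0.05,0.05],0,1]]' 60; python3 - <<'E'
from h import *
tool((.5773,-.3522,.189),2.228-np.pi/2)
E
```

```text
clock: 21.0
tcp_pos: [0.5771, -0.3519, 0.1887]
orientation: [-1.451, 0.713, -0.713]
contact_force: [-0.8, 0.6, 3.0]
grip_width: 0.0152
t21.00 tcp [ 0.5771 -0.3519  0.1887] yaw 0.6570 shift cm [ 0.04 -0.03  0.  ] twist -0.000 steps 0.0
```

```bash
python3 -m jog '[[[0,-2,0],0,1],[[0,-7,0],0,1],[[0,-13,0],0,1],[[0,-19,0],0,1],[[0,-22.5,0],0,1],[[0,-22.5,0],0,1],[[0,-22.5,0],0,1]]'; python3 - <<'E'
from h import *
np.set_printoptions(precision=4,suppress=True)
print(get_obs()["joints"].round(3))
tool((.6548,.1097,.41),.0505+np.pi/2)
g=grab_frame("scene"); cv2.imwrite("pics/scene6.png",g["image"])
E
```

```text
clock: 21.88
tcp_pos: [0.5763, -0.3518, 0.4127]
orientation: [-1.451, 0.715, -0.712]
contact_force: [0.1, 0.2, -2.1]
grip_width: 0.0146
[ 0.852  0.536 -0.582  1.513  0.307  1.187  0.875]
t21.88 tcp [ 0.5763 -0.3518  0.4127] yaw 0.6570 shift cm [-31.75   0.27  34.4 ] twist -0.964 steps 7.5
```

View pics/scene6.png

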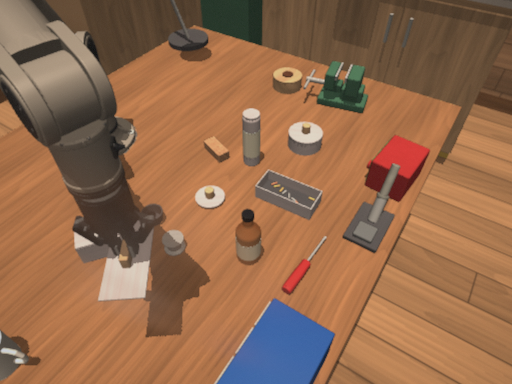

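The long lid is held level at about (127,275). Next I carry it to the long box, turning on the way.

```bash
python3 -m jog '[[[-3.5,0,3.8],-0.1,1],[[-7.5,0,8.2],-0.21,1],[[-11.5,0,12.6],-0.33,1],[[-15.5,0,17],-0.45,1],[[-19.5,0,21.4],-0.57,1],[[-23.5,0,25.6],-0.69,1],[[-27.5,0,30],-0.82,1],[[-31.7,0.2,34.4],-0.96,1],[[-31.7,0.2,34.4],-0.964,1],[[-31.7,0.2,34.4],-0.964,1]]'; python3 - <<'E'
from h import *
np.set_printoptions(precision=4,suppress=True)
print(get_obs()["joints"].round(3))
tool((.6548,.1097,.245),.0505+np.pi/2)
f=grab_frame("top");g=grab_frame("scene"); cv2.imwrite("pics/scene7.png",g["image"]); cv2.imwrite("pics/top7.png",f["image"])
for th in (120,135): print(th,*rimfit(g,(250,165,330,225),.045,(.167,.073),(.6548,.1097,.0505),th))
E
```

```text
clock: 23.18
tcp_pos: [0.6555, 0.1088, 0.4097]
orientation: [-1.571, -0.037, 0.042]
contact_force: [0.4, -0.1, -0.6]
grip_width: 0.0149
[ 0.312  0.596 -0.855  1.532  0.466  1.231  1.005]
t23.18 tcp [0.6555 0.1088 0.4097] yaw 1.6209 shift cm [-0.02 16.47  0.11] twist -0.000 steps 2.6
120 [0.6552 0.1094 0.0514] 0.0017037287210233893 1864
135 [0.6551 0.1096 0.0511] 0.0013288440510771345 976
```

View pics/scene7.png

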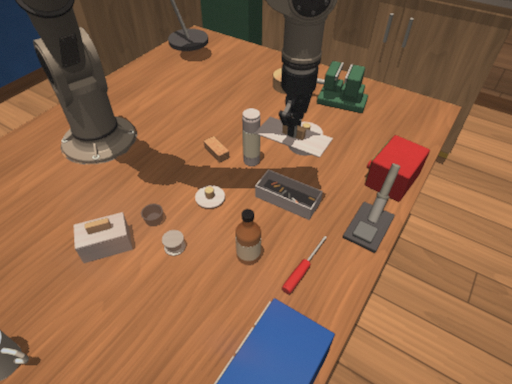

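```bash
python3 -m jog '[[[0,5,0.1],0,1],[[0,10,0.1],0,1],[[0,14.5,0.1],0,1],[[0,16,0.1],0,1],[[0,16.4,0.1],0,1],[[0,16.4,0.1],0,1],[[0,16.4,0.1],0,1]]'; python3 - <<'E'
from h import *
np.set_printoptions(precision=4,suppress=True)
tool((.655,.1096,.225),.051+np.pi/2); print(get_obs()["contact_force"])
g=grab_frame("scene")
o=get_obs(); z=o["tcp_pos"][2]-.177
s=6; im=cv2.resize(g["image"][150:225,240:340],None,fx=s,fy=s,interpolation=cv2.INTER_CUBIC)
def box(c,yaw,L,W,z):
    u=np.array([np.cos(yaw),np.sin(yaw)]); v=np.array([-u[1],u[0]])
    return np.array([[*(np.array(c)+a*L/2*u+b*W/2*v),z] for a,b in((1,1),(1,-1),(-1,-1),(-1,1))])
print("plate pred", ((proj(g,box(o["tcp_pos"][:2],.051,.17,.076,z))-[240,150]+.5)*s).round(0).tolist())
print("rim pred", ((proj(g,box((.655,.1096),.051,.17,.076,.045))-[240,150]+.5)*s).round(0).tolist())
cv2.imwrite("pics/g12.png",im)
E
```

```text
clock: 24.15
tcp_pos: [0.6563, 0.1104, 0.2493]
orientation: [-1.57, -0.041, 0.037]
contact_force: [0.5, -0.1, -1.1]
grip_width: 0.0147
t24.15 tcp [0.6563 0.1104 0.2493] yaw 1.6207 shift cm [-0.14  2.43 -0.07] twist -0.001 steps 0.4
[ 0.4636 -0.0534 -1.1342]
plate pred [[508.0, 205.0], [438.0, 316.0], [94.0, 174.0], [175.0, 75.0]]
rim pred [[497.0, 247.0], [428.0, 357.0], [91.0, 215.0], [170.0, 117.0]]
```

View pics/g12.png

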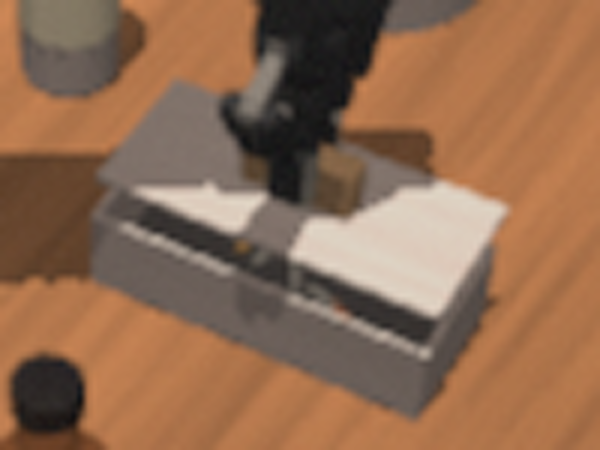

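The plate corners at (508,208), (437,318), (97,178) and (178,80) match the prediction to about half a pixel. Lowering.

```bash
python3 -m jog '[[[-0.1,0.5,-0.1],0,1],[[-0.1,1.0,-0.1],0,1],[[-0.1,1.5,-0.1],0,1],[[-0.1,1.9,-0.1],0,1],[[-0.1,2.2,-0.1],0,1],[[-0.1,2.2,-0.1],0,1]]'; python3 - <<'E'
from h import *
tool((.655,.1096,.225),.051+np.pi/2); print(get_obs()["contact_force"])
g=grab_frame("scene")
cv2.imwrite("pics/g13.png",cv2.resize(g["image"][150:225,240:340],None,fx=6,fy=6,interpolation=cv2.INTER_CUBIC))
E
```

```text
clock: 24.95
tcp_pos: [0.6547, 0.1092, 0.2257]
orientation: [-1.571, -0.039, 0.039]
contact_force: [-1.1, -0.7, 1.1]
grip_width: 0.0148
t24.95 tcp [0.6547 0.1092 0.2257] yaw 1.6210 shift cm [0.03 0.07 0.03] twist -0.001 steps 0.0
[-1.10364957 -0.67402705  1.1083471 ]
```

View pics/g13.png

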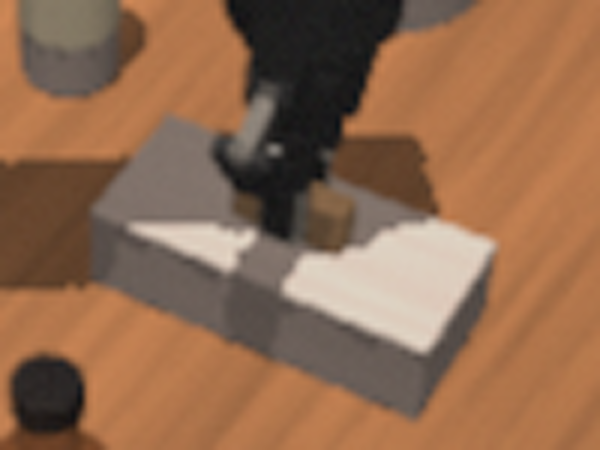

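```bash
python3 -m jog '[[[0,0.08,0],0,1],[[0,0.08,0],0,0.5],[[0,0.08,0],0,0.2],[[0,0.08,0],0,-0.1],[[0,-0.5,0],0,-0.5],[[0,-4,0],0,-1],[[0,-9,0],0,-1],[[0,-14,0],0,-1],[[0,-17,0],0,-1],[[0,-17,0],0,-1]]'; python3 - <<'E'
from h import *
tool((.48,-.45,.40)); print(get_obs()["joints"].round(3))
g=grab_frame("scene")
cv2.imwrite("pics/g14.png",cv2.resize(g["image"][150:225,240:340],None,fx=6,fy=6,interpolation=cv2.INTER_CUBIC))
E
```

```text
clock: 26.25
tcp_pos: [0.6552, 0.1098, 0.399]
orientation: [-1.569, -0.044, 0.035]
contact_force: [-0.9, 0.2, -0.0]
grip_width: 0.0854
t26.25 tcp [0.6552 0.1098 0.399 ] yaw 1.6210 shift cm [-20.3   -0.27 -55.03] twist 0.000 steps 9.4
[ 0.311  0.604 -0.853  1.547  0.477  1.204  0.995]
```

View pics/g14.png

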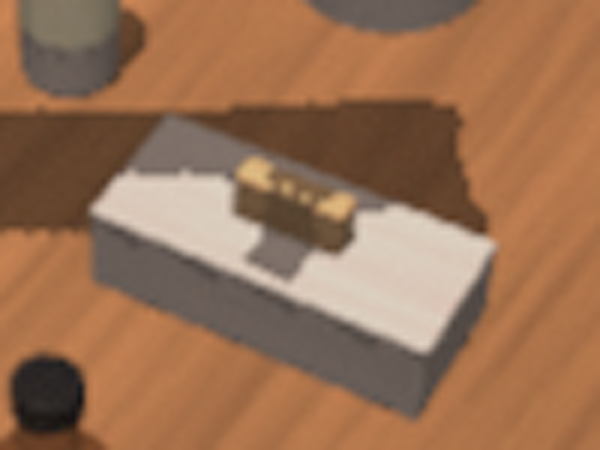

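```bash
python3 -m jog '[[[-2,-0.5,-5.5],0.1,-1],[[-4,-1,-11],0.2,-1],[[-6,-1,-16.5],0.3,-1],[[-8,-1,-22],0.4,-1],[[-10,-1,-27.5],0.5,-1],[[-12,-1,-33],0.6,-1],[[-14,-1,-38.5],0.7,-1],[[-16,-1,-44],0.8,-1],[[-18,-1,-49.5],0.9,-1],[[-20,-1,-55],1,-1]]'; python3 -m jog '[[[-6,-0.5,0],0,-1],[[-12,-0.5,0],0,-1],[[-17,-0.5,0],0,-1],[[-17,-0.5,0],0,-1]]'; python3 - <<'E'
from h import *
for n in("scene","top"): cv2.imwrite(f"pics/{n}9.png",grab_frame(n)["image"])
E
```

```text
clock: 27.55
tcp_pos: [0.4813, -0.4519, 0.4039]
orientation: [-1.439, 0.745, -0.741]
contact_force: [1.3, -0.4, -0.4]
grip_width: 0.0854
clock: 28.05
tcp_pos: [0.3814, -0.3092, 0.4091]
orientation: [-1.442, 0.743, -0.736]
contact_force: [0.3, -0.6, -0.8]
grip_width: 0.0853
```

View pics/scene9.png

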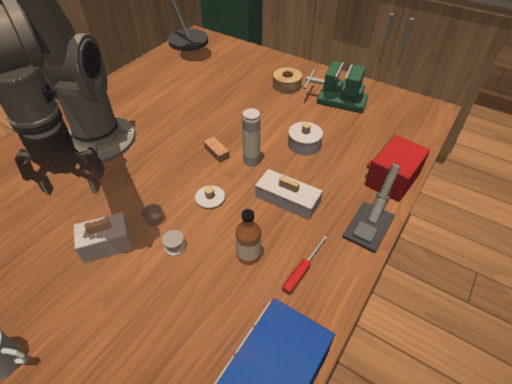

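View pics/top9.png

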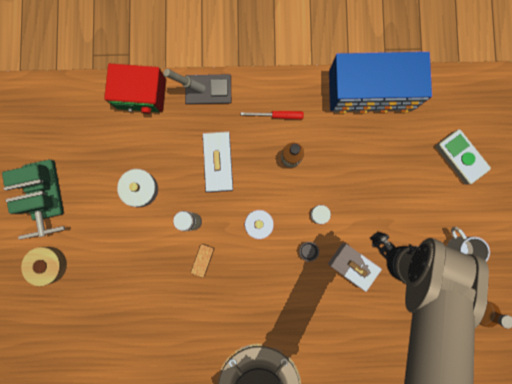

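I picked the wrong sign for that last retreat, so the arm moved back over the short box. It stayed high and touched nothing. I move it clear and check again.

```bash
python3 -m jog '[[[6,0,0],0,-1],[[12,0,0],0,-1],[[18,0,0],0,-1],[[24,0,0],0,-1],[[30,0,0],0,-1],[[33,0,0],0,-1],[[33,0,0],0,-1],[[33,0,0],0,-1]]'; python3 - <<'E'
from h import *
np.set_printoptions(precision=4,suppress=True)
f=grab_frame("top");g=grab_frame("scene")
cv2.imwrite("pics/topA.png",f["image"]);cv2.imwrite("pics/sceneA.png",g["image"])
for n,c,roi,z,d,ths in (("long t",f,(198,125,238,200),.048,(.17,.076),(120,140)),("long s",g,(250,165,330,225),.048,(.17,.076),(120,140)),
  ("short t",f,(325,238,390,300),.063,(.12,.076),(120,140,160)),("short s",g,(70,205,140,265),.063,(.12,.076),(120,135,150)),
  ("round t",f,(110,158,165,215),.053,(.108,),(120,140)),("round s",g,(280,118,332,160),.053,(.108,),(120,140)),
  ("spare t",f,(238,203,282,246),.011,(.084,),(120,)),("spare s",g,(185,180,235,212),.011,(.084,),(120,))):
    for t in ths: print(n,t,*lidfit(c,roi,z,d,t))
a0=cv2.imread("pics/top0.png").astype(int); d=np.abs(a0-f["image"]).max(2); print("top diff>50 px",(d>50).sum())
o=np.zeros((500,780,3),np.uint8)
a=cv2.resize(g["image"][160:225,245:330],None,fx=4.5,fy=4.5); b=cv2.resize(g["image"][115:160,275:335],None,fx=5,fy=5); c=cv2.resize(g["image"][200:265,65:145],None,fx=4,fy=4)
o[:a.shape[0],:a.shape[1]]=a; o[:b.shape[0],400:400+b.shape[1]]=b; o[240:240+c.shape[0],400:400+c.shape[1]]=c
cv2.imwrite("pics/fin.png",o)
E
```

```text
clock: 29.15
tcp_pos: [0.5757, -0.5803, 0.4091]
orientation: [-1.44, 0.742, -0.74]
contact_force: [-0.4, 0.5, 1.0]
grip_width: 0.0855
long t 120 [0.6548 0.1089 0.0488 0.0009] 0.0002769885107929174
long t 140 [0.6547 0.1089 0.0487 0.0003] 0.00026774908263441967
long s 120 [0.655  0.1085 0.0507 0.0005] 0.00040454037191021985
long s 140 [ 0.655   0.1085  0.0512 -0.0005] 0.00040330779481255984
short t 120 [ 0.3477 -0.2756  0.9165 -0.0046] 0.014749708026767968
short t 140 [ 0.3469 -0.2759  0.9193 -0.0046] 0.01431118211870094
short t 160 [ 0.3465 -0.2761  0.9189 -0.005 ] 0.013740485296347795
short s 120 [ 0.3447 -0.2785  0.8949 -0.0024] 0.013047072772803288
short s 135 [ 0.3447 -0.2782  0.893  -0.0033] 0.012333495685532967
short s 150 [ 0.3427 -0.2772  0.8469 -0.0038] 0.012673324625339946
round t 120 [0.5818 0.3455 0.0006] 0.0003383801562597619
round t 140 [ 0.5817  0.3455 -0.0002] 0.0003327648882117177
round s 120 [0.5817 0.3449 0.0004] 0.0004625652778745903
round s 140 [ 0.5818  0.3447 -0.001 ] 0.0006939948174558582
spare t 120 [ 0.4696 -0.0089  0.001 ] 0.0003573393187406892
spare s 120 [ 0.4697 -0.0093  0.0002] 0.0003370454053448584
top diff>50 px 16749
```

View pics/fin.png

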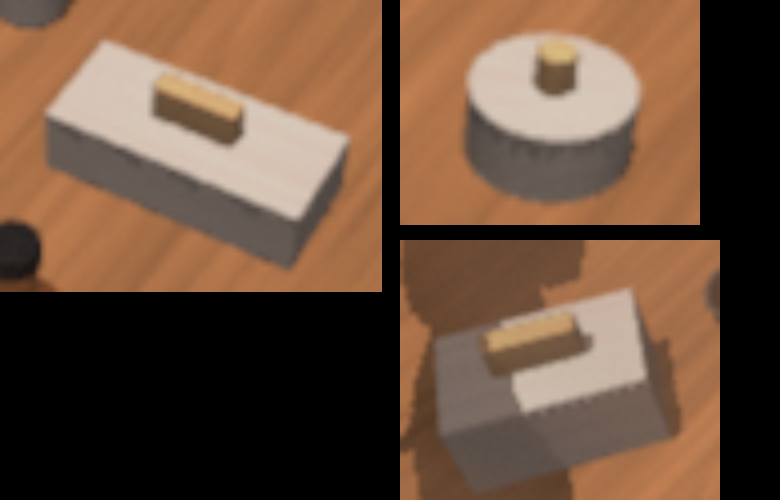

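View pics/topA.png

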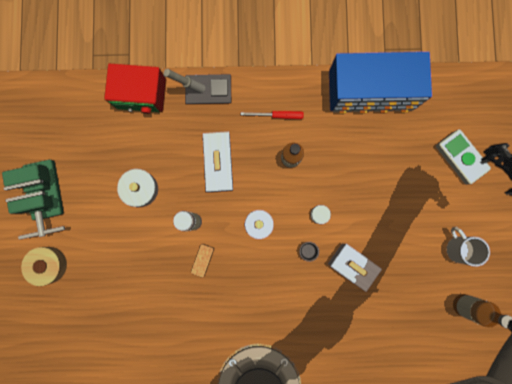

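```bash
python3 - <<'E'
from h import *
np.set_printoptions(precision=4,suppress=True)
f=grab_frame("top");g=grab_frame("scene")
obs=np.array([[73.5,225.25],[122.75,212.5],[126.5,235],[75,248]])-.5
for z in (.063,.067,.071):
    P=ray(g,obs,z)[:,:2]; print(z,P.tolist() and P.mean(0),"sides",np.linalg.norm(np.diff(P[[0,1,2,3,0]],axis=0),axis=1))
# saturation silhouette, top view, plus blue/red ratio (shadow-proof)
for n,c,roi in (("top",f,(325,238,390,300)),("scene",g,(65,205,140,265))):
    im=up(c,roi); r=im[...,0]/np.maximum(im[...,2],1)
    m=(r>.68).astype(np.uint8); cs,_=cv2.findContours(m,cv2.RETR_EXTERNAL,cv2.CHAIN_APPROX_NONE); k=max(cs,key=cv2.contourArea)[:,0,:]
    P=ray(c,uv(k[:,0],k[:,1],roi),.063); print(n,*fit(P,(.12,.076),[.3445,-.2806,.928],off=True))
crop(f["image"],320,230,400,305,7,"topS.png")
E
```

```text
0.063 [ 0.3441 -0.2807] sides [0.12   0.0753 0.1193 0.0723]
0.067 [ 0.3475 -0.2822] sides [0.1193 0.0749 0.1186 0.0719]
0.071 [ 0.3508 -0.2836] sides [0.1187 0.0745 0.118  0.0715]
top [ 0.3459 -0.2759  0.9293  0.0027] 0.0018210364236875194
scene [ 0.3759 -0.2769  0.9362  0.0224] 0.015603606209055175
```

View pics/topS.png

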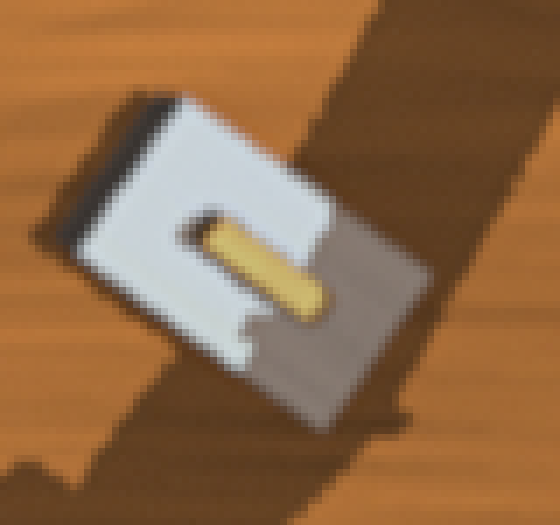

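```bash
python3 - <<'E'
from bench import get_obs,hand_in
o=get_obs(); print(o["clock"],abs(o["qvel"]).max(),o["contact_force"]); print(hand_in())
E
```

```text
29.35 0.002897193474281777 [-0.69181999  0.13803337  0.48146602]
the job is handed in; nothing more can be done
None
```

I put the round lid from the short box onto the round box, then the short and long lids onto their own boxes, and handed in at 29.35 s with the arm clear and still.

- **Long lid:** in both views the plate, measured at closed height, is within about 1 mm of its box's mouth centre, and the yaw matches to about 0.002 rad.
- **Round lid:** it is also within about 1 mm of its mouth centre in both views at closed height.
- **Short lid:** the arm's shadow lay over it, so the automatic outline fits failed (about 13 mm error). I read its corners from the scene view by hand. They put it within 0.5 mm of the mouth centre at closed height, and three of its four sides measure right to 1 mm. The fourth came out about 4 mm short.
- **Other things:** the spare lid measures where it was at the start. The bystanders look unmoved in the pictures, though I did not measure them one by one.
- **Retreat:** one move went the wrong way and took the open gripper back over the short box, well above it. It touched nothing.

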